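# Latch the sliding cover of a sample box

## Robot

A 6-joint arm with a two-finger parallel gripper is mounted at the origin on a cart in front of the work surface, level with it; the furniture and walls round the work are solid. World frame = base frame: x ahead of the robot, y to its left, z up, the work surface at z = 0. Lengths are in m, angles in rad, forces in N, time in s.
With the tool pointing down it reaches from about 0.4 to 0.925 m from the base axis. Payload 3.4 kg.
Tool frame: the origin (TCP) lies on the centre line of the jaws, within the pads' length; the fingertips stand ahead of it and the grasp point (between the pads) lies 11 mm behind it (bot.tips_ahead is the x of the fingertips in the tool frame, in m); x points along the fingers, y is the direction in which the jaws open and shut, and the axes are right-handed (so a half turn about x gives the same grasp; the last joint's range is limited). The gripper opens to 85 mm and grips with 20 to 120 N. Pads are 22 mm wide; open, the fingers measure 114 mm over their backs; the gripper's body (76 mm by 85 mm) begins 54 mm behind the grasp point. The pads swing forward as they close: fully open they stand 13 mm farther back than shut.
Start: joints at [1.169, 0.307, 1.506, -0, 1.328, -0.073], TCP at [0.186, 0.544, 0.215] pointing down, gripper open.
Joint ranges: [-3.12, 3.12], [-1.05, 2.28], [0.14, 2.33], [-1.42, 4.57], [0.1, 2.73], [-2.68, 2.68]. Speed limits (rad/s): [2.57, 2.57, 3.14, 3.14, 3.14, 3.14].

## Interface

Orientations are given as a unit quaternion [w, x, y, z].
In Python, from workcell import get_obs, read_camera, get_calibration, job_done, bot gives the robot as it stands.
- The arm moves only by the tool carry_out, never from a script. Its argument "targets" is a list of rows, each a list of 5 numbers: the shift along the tool's x, y, z in cm, then the turn about the tool's x in rad, then the gripper's target within -1 to 1 (shut at 1, half-way at 0, fully open at -1). A call has 1 to 20 rows; each row shifts and turns the commanded pose from where the row before left it, along the tool's axes as they then stand; what a row does not reach is not made up. A row lasts 1/10 s, in which the tool goes at most 50 mm and 8.59 degrees, less where a joint would pass 70% of its speed; a pose out of reach is approached as far as the arm can. A call is refused whole if a number of a shift passes 5 or a number of a turn 0.15, either way. A call with a gripper value outside its range is refused whole. The fingers move at their own pace and stop on an object; the grip force is fixed at half the most. Time passes only in rows, so rows that do not move let the fingers close. It gives the time, the measured TCP pose, the force and the opening at its end, in the units of the state.
- get_obs(): the state, without advancing time (a new reading comes with each control period).
- read_camera(name): name is "side" or "top" or "wrist"; returns the picture (480x640x3 uint8, blue, green, red); there is no depth.
- get_calibration(name): a dict with "fx", "fy", "cx", "cy" (pixels), "R" (3x3) and "t" (3): a world point X has camera coordinates R X + t; the wrist camera has in their place "T_tool_cam" (4x4, takes a point from camera to tool coordinates, whose origin is the TCP and whose axes are the tool frame's). Camera axes: x right, y down, z forward; pixel columns grow to the right and rows downward; lengths in m; the calibration is good to about 2 mm. The wrist camera is an equidistant fisheye: a pixel r from the principal point sees the ray r / f radians off the axis. A picture is of the moment at which its call begins: read the wrist's pose just before it. get_calibration takes no time and is no camera call.
- job_done(): hands the job in, once; it reports no verdict.
The state is a dict: "time_s": time; "joint_positions": joint angles; "qd": joint speeds; "effort": joint torques, N m; "position": TCP position; "ee_rot": TCP orientation; "contact_force": force on the tool from outside, world axes, zero at the start; "wrist_torque": the same for the moment, N m; "finger_gap": finger opening in m.
Only numpy, scipy, OpenCV 4.12 (cv2) and the standard library are available. Lean on these libraries where they do the work, as an engineer would, in place of code of your own. Each camera call takes 0.05 s, during which the arm holds its last target.

## Task

The grey sample box's sliding cover stands a little open. Hook the toggle latch's wire loop into the groove of the keeper on the cover and draw it back under the keeper's lip, feeling for the groove lightly instead of forcing the loop down or shoving it against the keeper, and then push the lever back over its dead point until it lies fully home and the taut loop holds the cover shut. Leave the marker and the timer beside the box where they are.

Things in the scene. Friction and masses are not known exactly. Their poses are not given: they have to be found in the camera images.
- case: Heavy grey metal box, 250 x 120 x 50 mm, that does not shift. Origin: centre of its underside, on the worktop; x along its length, y across, z up. The -x part of its top (x -125 to +14 mm, top at z 50 mm) is a fixed deck that carries the latch; the +x part is a cover plate, top also at z 50 mm, in low guide rails (to z 56 mm at y = +-57 mm). The steel keeper stands on the cover at y = 0.
- seal (a point): Rubber seal at the deck's +x edge, fixed to the case at (15, 0, 50) mm. The cover slides along the case's x with about 10 N of friction and starts open by d, 1 to 10 mm towards +x. d is not reported: it must be felt at the keeper, or seen as the gap here. Closing the latch draws the cover shut (d = 0).
- hook_shut (a point): Point fixed to the case at (43, 0, 68) mm: centre of a hooked bar when the cover is shut. While the cover is open, the keeper stands d further along +x. The keeper's hook plate, on the -x side of this point, is 16 mm wide in y, 6 mm thick, its top at z 80 mm; it leans 25 degrees over the groove, its lip's edge at x 45 + d, z 77.5 mm. Groove floor at z 65.5 mm, mouth 8 mm wide. A hooked bar may ride up under the lip.
- rib_shut (a point): Point fixed to the case at (60.5, 0, 70.5) mm: middle of the flat top of the rib behind the groove when the cover is shut (it too stands d further on). Rib: 15 mm in x, 28 mm in y, 7 mm lower than the lip. A bar resting on it has its centre at z 73 mm; drawn towards -x it runs against the hook plate at x 46 + d mm, and from there it can be lowered into the groove.
- lever_pivot (a point): Axis of the lever on the latch base, at (-48, 0, 74) mm in the case frame. Its axes are those of the case; the lever turns about the y direction.
- latch_lever (a joint): Lever angle, rad. 0: leaning to the keeper, 40 degrees above the case's +x; upright at 0.87; end stop at 2.58, lying flat, pointing to -x and 8 degrees down. Stays where left (0.055 N m). The loop is hinged on its centre line 18 mm from the pivot. Hooked, it tightens a sprung loop (10 N/mm, about 4 mm: some 5 N at the tip), dead point near 2.37, then pulls itself home.
- lever_tip (a point): End of the lever's black grip, 68 mm from the pivot on the lever's centre line. The lever is a flat bar 18 to 20 mm wide and 6 to 7.5 mm thick; the loop's wires pass on both sides of it near the pivot.
- latch_loop: Steel wire loop (U shape, 31 mm wide outside, wire 5 mm thick, side wires at y = +-13 mm), hinged to the lever. Origin on that hinge, x along the loop towards its bar, y across it (the case's y). Its hinge is stiff (0.04 N m): it stays where left, and a swinging lever lifts the bar out of the groove unless it was first drawn back under the lip. Moved by its wires it takes the lever along (about 3 N).
- loop_bar (a point): Centre of the loop's cross bar (the end that is hooked), 105 mm from the loop's hinge; the bar runs across, 26 mm between wire centres. It starts above the keeper. Pushed towards the keeper by more than 20 N before the lever is swung back it counts as forced.
- loop_grip (a point): Place to take the loop across its two side wires, from outside, 31 mm wide: 18 mm from the bar towards the hinge, midway between the wires.
- marker_1: Marker pen, 126 mm long, lying beside the box, a bystander. Origin under its centre.
- timer: Square white timer, 62 x 62 x 21 mm, a bystander. Origin under its centre.

How it is judged:
On the way:
1. the loop's bar lies down in the keeper's groove (bar centre below z 70.5 mm and beyond x 40 mm in the case's frame) while the lever is not yet past 1.75 rad (z of loop_bar in the frame of case between 0.064 and 0.0705 m and x of loop_bar in the frame of case between 0.04 and 0.064 m and value of joint latch_lever below 1.75 rad), for 0.2 s.
At the end, for the whole second after the job is handed in: the lever lies back home (joint above 2.5 rad), the loop's bar is in the keeper's groove with the cover drawn shut (bar centre at x 40 to 48 mm, below z 76.5 mm in the case's frame) and the loop pulls on the keeper with more than 20 N (value of joint latch_lever above 2.5 rad and contact force between case and latch_loop above 20 N and z of loop_bar in the frame of case below 0.0765 m and x of loop_bar in the frame of case between 0.04 and 0.048 m); the robot touches nothing.
It fails at once if the loop is forced against the keeper or cover (over 20 N) before the lever is swung back (below 1.6 rad) (contact force between case and latch_loop above 20 N and value of joint latch_lever below 1.6 rad).
It fails at once if the robot presses on the box with more than 25 N (contact force between the arm and case above 25 N).
It fails at once if the fingers press on the box with more than 25 N (contact force between the fingers and case above 25 N).
It fails at once if the marker or the timer is moved by more than 30 mm (distance of any of marker_1, timer from where it was at the start of the episode above 0.03 m).
It also fails if it takes over 58 s, if anything falls off the work surface, if the arm or the gripper's body presses on something with over 40 N, if the wrist force passes 120 N, or if a joint passes its speed limit or range.

## Working session

There is one attempt and no reset: what is moved stays moved. The work goes in short steps, Python scripts to look and compute and a tool call to move; the robot and the scene stay as the last step left them, time stands still between calls to the robot, and variables do not carry over. Pictures are saved under pics/ and viewed, and the job is handed in when it is done.

Besides the shell and the picture viewer there is one more tool, called after "Request:" as name(argument=value, ...), one argument or row to a line, values as JSON. carry_out: Moves the arm, as the interface text tells. Its arguments: {"type":"object","properties":{"targets":{"type":"array"}},"required":["targets"]}

```bash
ls; mkdir -p pics; python3 - <<'E'
from workcell import *
import cv2
o=get_obs();print(o)
for n in ("side","top","wrist"):
    c=get_calibration(n);print(n,c)
    cv2.imwrite(f"pics/{n}0.png",read_camera(n))
print(bot.tips_ahead)
E
```

```text
pics
{'time_s': 0.0, 'joint_positions': array([ 1.16846661e+00,  3.07577246e-01,  1.50768388e+00, -2.22075616e-05,
        1.32840428e+00, -7.34989112e-02]), 'qd': array([-1.68203631e-04,  2.12232803e-03, -9.70744554e-04,  3.33495792e-04,
        5.38109804e-04, -5.82504654e-05]), 'effort': array([ 5.42018824e-05, -4.57559896e+01, -2.51917291e+01, -1.30290215e-05,
        1.33426706e-02,  1.38479939e-05]), 'position': array([0.18542869, 0.54349885, 0.21427469]), 'ee_rot': array([ 0.69740552,  0.11502025,  0.69773613, -0.11644821]), 'contact_force': array([-0.42470777,  0.24326192,  0.0361479 ]), 'wrist_torque': array([-0.00168978, -0.0171806 ,  0.0266316 ]), 'finger_gap': 0.0854006716727643}
side {'fx': 486.24007431827374, 'fy': 486.24007431827374, 'cx': 306.773606465819, 'cy': 242.6286049954786, 'R': array([[ 0.34145841, -0.93987631,  0.00621917],
       [-0.69979989, -0.25864437, -0.66587026],
       [ 0.62744423,  0.22301483, -0.74604163]]), 't': array([-0.19784061,  0.49268376,  0.53443881])}
top {'fx': 523.9667337338882, 'fy': 523.9667337338882, 'cx': 318.593779806572, 'cy': 237.2526807571427, 'R': array([[-0.13820926, -0.99039793,  0.0031831 ],
       [-0.96208776,  0.1334942 , -0.237837  ],
       [ 0.23512835, -0.0359337 , -0.97129987]]), 't': array([0.09622273, 0.60552824, 0.82649967])}
wrist {'fx': 371.64829954431775, 'fy': 371.64829954431775, 'cx': 311.4717068656551, 'cy': 244.38382428855326, 'T_tool_cam': array([[ 1.70386637e-03, -2.76794727e-01,  9.60927560e-01,
        -1.58711468e-01],
       [ 9.99998338e-01, -1.51915943e-04, -1.81690394e-03,
        -4.20631047e-04],
       [ 6.48889646e-04,  9.60929059e-01,  2.76794008e-01,
        -7.01662017e-02],
       [ 0.00000000e+00,  0.00000000e+00,  0.00000000e+00,
         1.00000000e+00]])}
0.008
```

View pics/side0.png

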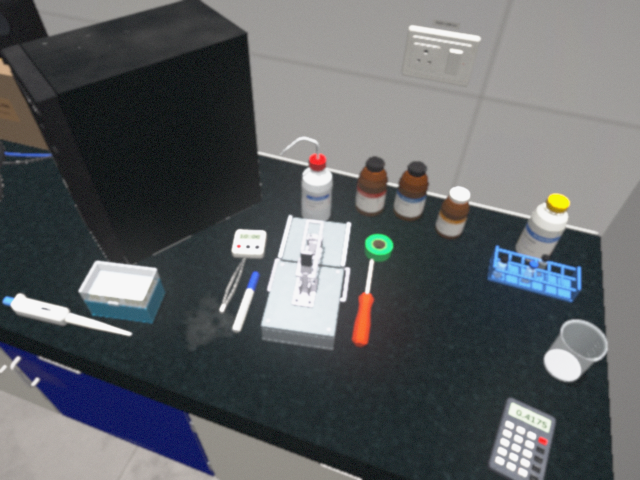

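View pics/top0.png

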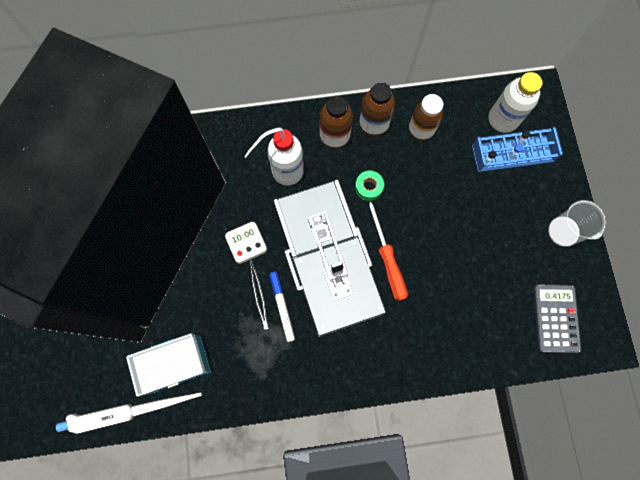

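View pics/wrist0.png

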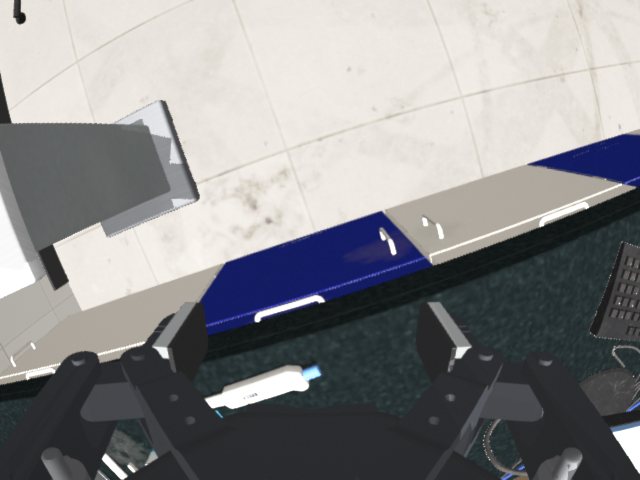

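```bash
python3 - <<'E'
import cv2
t=cv2.imread("pics/top0.png")[170:345,225:420]
cv2.imwrite("pics/top0z.png",cv2.resize(t,None,fx=4,fy=3.4 if 0 else 4,interpolation=cv2.INTER_CUBIC)[:, :800][:600*2])
s=cv2.imread("pics/side0.png")[205:355,215:400]
cv2.imwrite("pics/side0z.png",cv2.resize(s,None,fx=4,fy=4,interpolation=cv2.INTER_CUBIC))
t=cv2.imread("pics/top0z.png");print(t.shape)
cv2.imwrite("pics/top0z.png",cv2.resize(cv2.imread("pics/top0.png")[175:340,230:410],None,fx=3.5,fy=3.5,interpolation=cv2.INTER_CUBIC))
E
```

```text
(700, 780, 3)
```

View pics/top0z.png

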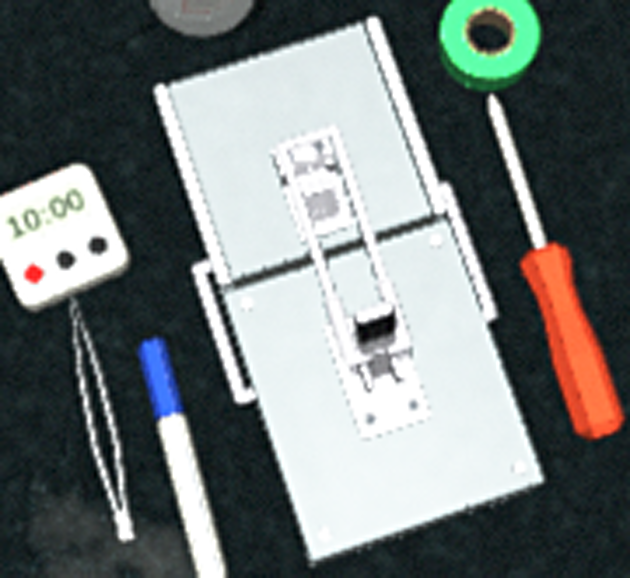

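View pics/side0z.png

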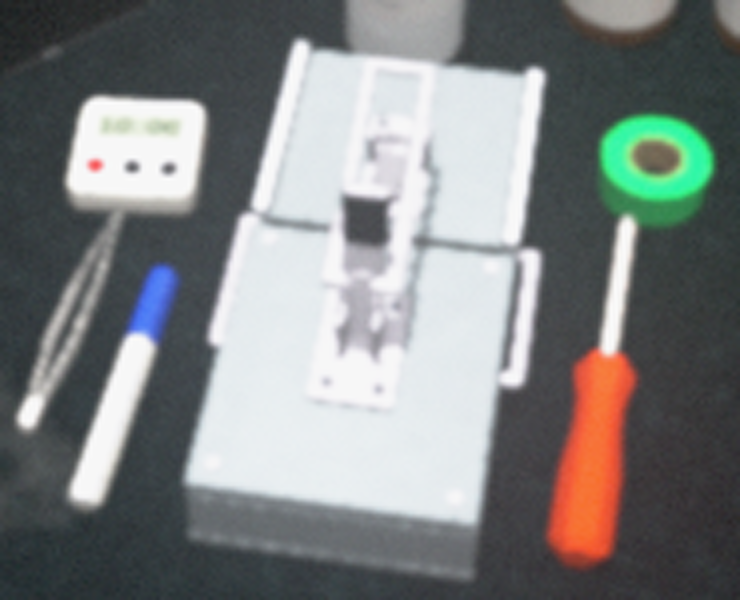

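```bash
cat > h.py <<'E'
import numpy as np, cv2
from workcell import *
from scipy.spatial.transform import Rotation as Ro
def ray(n,uv):
    c=get_calibration(n);R=c["R"];t=c["t"]
    d=R.T@np.array([(uv[0]-c["cx"])/c["fx"],(uv[1]-c["cy"])/c["fy"],1.]);o=-R.T@t
    return o,d
def onz(n,uv,z):
    o,d=ray(n,uv);return o+d*(z-o[2])/d[2]
def proj(n,X):
    c=get_calibration(n);p=c["R"]@np.asarray(X)+c["t"];return np.array([c["fx"]*p[0]/p[2]+c["cx"],c["fy"]*p[1]/p[2]+c["cy"]])
def tri(a,b):
    (n1,u1),(n2,u2)=a,b
    o1,d1=ray(n1,u1);o2,d2=ray(n2,u2);d1/=np.linalg.norm(d1);d2/=np.linalg.norm(d2)
    s=np.linalg.lstsq(np.c_[d1,-d2],o2-o1,rcond=None)[0]
    p,q=o1+d1*s[0],o2+d2*s[1];return (p+q)/2,np.linalg.norm(p-q)
E
python3 - <<'E'
from h import *
T=lambda u,v:(230+u/3.5,175+v/3.5)
S=lambda u,v:(215+u/4,205+v/4)
P={}
for k,uv in dict(nr=(542,481),nl=(312,560),gl=(228,288),gr=(440,218)).items(): P[k]=onz("top",T(*uv),.05);print("top",k,P[k].round(4))
for k,uv in dict(nr=(474,524),nl=(190,485),gl=(258,222),gr=(520,245)).items(): print("side",k,onz("side",S(*uv),.05).round(4))
print(np.linalg.norm(P["nr"]-P["nl"]),np.linalg.norm(P["gr"]-P["gl"]),np.linalg.norm(P["gl"]-P["nl"]),np.linalg.norm(P["gr"]-P["nr"]))
# bar via two views : top (centre of bar), side
for a,b in [((278,148),(375,65)),((338,128),(437,66))]:
    print("loop corner",tri(("top",T(*a)),("side",S(*b))))
print("tip",tri(("top",T(377,325)),("side",S(367,215))))
E
```

```text
top nr [ 0.4726 -0.0825  0.05  ]
top nl [0.4505 0.0335 0.05  ]
top gl [0.5885 0.0565 0.05  ]
top gr [ 0.6095 -0.0538  0.05  ]
side nr [ 0.4743 -0.0833  0.05  ]
side nl [0.4518 0.0302 0.05  ]
side gl [0.5894 0.0565 0.05  ]
side gr [ 0.6176 -0.0587  0.05  ]
0.11811345795181115 0.11225667288592578 0.13991022558072558 0.1399390514556919
loop corner (array([0.63978801, 0.02154961, 0.11482998]), np.float64(0.004899345281785761))
loop corner (array([ 0.64332851, -0.00671456,  0.12111085]), np.float64(0.003119119428341161))
tip (array([ 0.54609228, -0.01003295,  0.13083099]), np.float64(0.002234359738197723))
```

```bash
python3 - <<'E'
from h import *
for uv in [(140,341),(32,327),(224,183),(0,310)]: print(uv,onz("top",uv,0).round(3))
for uv in [(175,80),(55,28)]: print("top edge z?",[onz("top",uv,z).round(3).tolist() for z in (.3,.4)])
for uv in [(140,257),(260,195)]: print("side",uv,onz("side",uv,0).round(3))
o=get_obs();q=o["ee_rot"];R=Ro.from_quat(q[[1,2,3,0]]).as_matrix();print(R.round(3))
# bottle tops
print(onz("top",(287,170),0.1), onz("top",(285,140),0.17))
E
```

```text
(140, 341) [0.487 0.349 0.   ]
(32, 327) [0.538 0.538 0.   ]
(224, 183) [0.761 0.173 0.   ]
(0, 310) [0.576 0.594 0.   ]
top edge z? [[0.805, 0.184, 0.3], [0.742, 0.163, 0.4]]
top edge z? [[0.909, 0.345, 0.3], [0.83, 0.299, 0.4]]
side (140, 257) [0.541 0.332 0.   ]
side (260, 195) [0.785 0.184 0.   ]
[[-0.001  0.323  0.946]
 [-0.001  0.946 -0.323]
 [-1.    -0.002 -0.   ]]
[0.731643   0.05014602 0.1       ] [0.75535254 0.04649735 0.17      ]
```

Request:
carry_out(
  targets=[
    [0,-2.5,2.7,0,-1],
    [0,-2.5,2.7,0,-1],
    [0,-2.5,2.7,0,-1],
    [0,-2.5,2.7,0,-1],
    [0,-2.5,2.7,0,-1],
    [0,-2.5,2.7,0,-1],
    [0,-2.5,2.7,0,-1],
    [0,-2.5,2.7,0,-1],
    [0,-2.5,2.7,0,-1],
    [0,-2.5,2.7,0,-1],
    [0,0,0,-0.1,-1],
    [0,0,0,-0.1,-1],
    [0,0,0,-0.1,-1],
    [0,0,0,-0.1,-1],
    [0,0,0,-0.12,-1],
    [0,0,0,0,-1],
  ],
)

```text
time_s: 1.75
position: [0.3603, 0.2202, 0.215]
ee_rot: [0.704, -0.068, 0.704, 0.068]
contact_force: [0.1, -0.5, -0.7]
finger_gap: 0.0853
```

Request:
carry_out(
  targets=[
    [0,-3.2,2.2,0,-1],
    [0,-3.2,2.2,0,-1],
    [0,-3.2,2.2,0,-1],
    [0,-3.2,2.2,0,-1],
    [0,-3.2,2.2,0,-1],
    [0,-3.2,2.2,0,-1],
    [0,-3.2,2.2,0,-1],
    [0,-3.2,2.2,0,-1],
    [0,0,0,0,-1],
    [0,0,0,0,-1],
  ],
)

```text
time_s: 2.75
position: [0.582, 0.002, 0.2144]
ee_rot: [0.703, -0.066, 0.705, 0.066]
contact_force: [-0.1, 0.3, 0.6]
finger_gap: 0.0855
```

```bash
cat >> h.py <<'E'
def tool():
    o=get_obs();q=o["ee_rot"];return np.array(o["position"]),Ro.from_quat(q[[1,2,3,0]]).as_matrix(),o
C0=np.array([0.585,-0.0018,0.]);YAW=0.188
def RC(): return Ro.from_euler("z",YAW).as_matrix()
def c2w(p): return C0+RC()@np.asarray(p)
def w2c(p): return RC().T@(np.asarray(p)-C0)
def wray(uv,p,R):
    c=get_calibration("wrist");x=np.array([uv[0]-c["cx"],uv[1]-c["cy"]]);r=np.linalg.norm(x);th=r/c["fx"]
    d=np.r_[np.sin(th)*x/max(r,1e-9),np.cos(th)];T=c["T_tool_cam"]
    return p+R@T[:3,3],R@(T[:3,:3]@d)
def wproj(X,p,R):
    c=get_calibration("wrist");T=c["T_tool_cam"];q=T[:3,:3].T@(R.T@(np.asarray(X)-p)-T[:3,3])
    th=np.arctan2(np.hypot(q[0],q[1]),q[2]);n=q[:2]/np.hypot(q[0],q[1]);return np.array([c["cx"],c["cy"]])+c["fx"]*th*n
def snap(tag,names=("wrist",)):
    p,R,o=tool();print(o["time_s"],"tcp case",(w2c(p)*1000).round(1),"yaw rel",np.arctan2(R[1,2],R[0,2])-YAW,"f case",(RC().T@o["contact_force"]).round(2),"gap",round(o["finger_gap"],4))
    for n in names: cv2.imwrite(f"pics/{n}{tag}.png",read_camera(n))
    return p,R
E
python3 - <<'E'
from h import *
p,R=snap("1",("wrist","top","side"))
np.savez("w1.npz",p=p,R=R)
E
```

```text
2.75 tcp case [ -2.3   4.3 214.4] yaw rel -0.000613082158031214 f case [-0.08  0.34  0.62] gap 0.0855
```

View pics/wrist1.png

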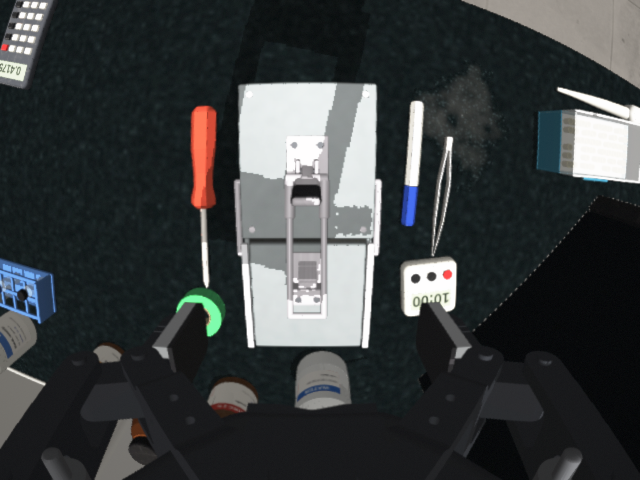

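```bash
python3 - <<'E'
from h import *
z=np.load("w1.npz");p,R=z["p"],z["R"]
for X in [(-125,60,50),(-125,-60,50),(14,60,50),(14,-60,50),(-48,0,74),(57,0,118),(57,15,118),(57,-15,118),(43,8,80),(43,-8,80)]:
    print(X,wproj(c2w(np.array(X)/1000),p,R).round(1), proj("top",c2w(np.array(X)/1000)).round(1), proj("side",c2w(np.array(X)/1000)).round(1))
i=cv2.imread("pics/wrist1.png")
cv2.imwrite("pics/wrist1z.png",cv2.resize(i[75:355,225:395],None,fx=4,fy=4,interpolation=cv2.INTER_CUBIC)[150:150+600*2:1][:, :])
c=cv2.resize(i[130:330,250:370],None,fx=3,fy=3,interpolation=cv2.INTER_CUBIC)
cv2.imwrite("pics/wrist1z.png",c)
E
```

```text
(-125, 60, 50) [377.   82.7] [318.9 334.7] [260.3 326. ]
(-125, -60, 50) [237.9  83.3] [385.7 311.8] [333.8 336.6]
(14, 60, 50) [373.8 238.2] [293.4 258.1] [277.4 260.8]
(14, -60, 50) [241.9 238.3] [358.1 236.7] [343.4 269.3]
(-48, 0, 74) [307.1 171.3] [338.1 278.3] [304.6 284.3]
(57, 0, 118) [307.  315.5] [318.1 214.1] [314.5 221.6]
(57, 15, 118) [326.6 315.4] [309.5 216.9] [306.  220.6]
(57, -15, 118) [287.4 315.4] [326.8 211.3] [323.  222.6]
(43, 8, 80) [316.9 280.4] [316.3 229.3] [308.5 241.4]
(43, -8, 80) [298.  280.4] [325.1 226.4] [317.3 242.5]
```

View pics/wrist1z.png

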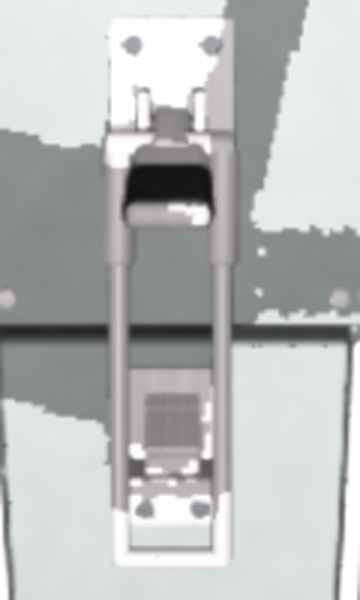

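Request:
carry_out(
  targets=[
    [0,-0.2,2.1,0,-1],
    [0,-0.2,2.1,0,-1],
    [2,0,0,0,-1],
    [2,0,0,0,-1],
    [2,0,0,0,-1],
    [2,0,0,0,-1],
    [1.2,0,0,0,-1],
    [1.2,0,0,0,-1],
    [0,0,0,0,0],
    [0,0,0,0,0],
    [0,0,0,0,0],
    [0,0,0,0,0],
  ],
)

```text
time_s: 4.1
position: [0.6247, 0.0065, 0.1122]
ee_rot: [0.705, -0.068, 0.703, 0.067]
contact_force: [-0.1, 0.8, -0.5]
finger_gap: 0.0427
```

```bash
python3 - <<'E'
from h import *
p,R=snap("2",("wrist","side"))
np.savez("w2.npz",p=p,R=R)
i=cv2.imread("pics/side2.png");cv2.imwrite("pics/side2z.png",cv2.resize(i[180:320,230:400],None,fx=4,fy=4,interpolation=cv2.INTER_CUBIC))
E
```

```text
4.1 tcp case [ 40.5   0.7 112.2] yaw rel 0.0030769009242330725 f case [ 0.06  0.81 -0.54] gap 0.0427
```

View pics/wrist2.png

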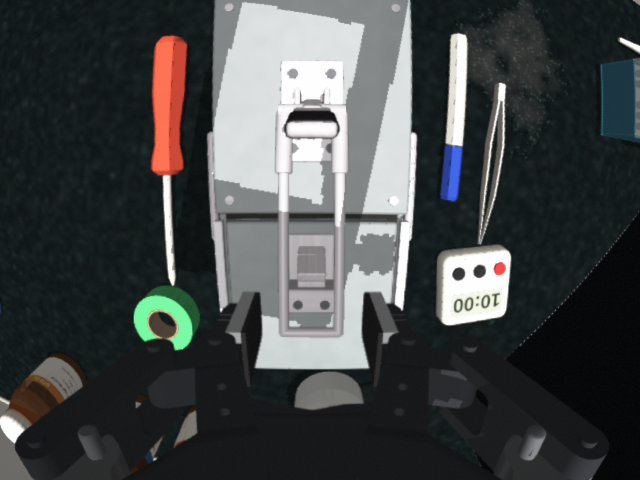

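View pics/side2z.png

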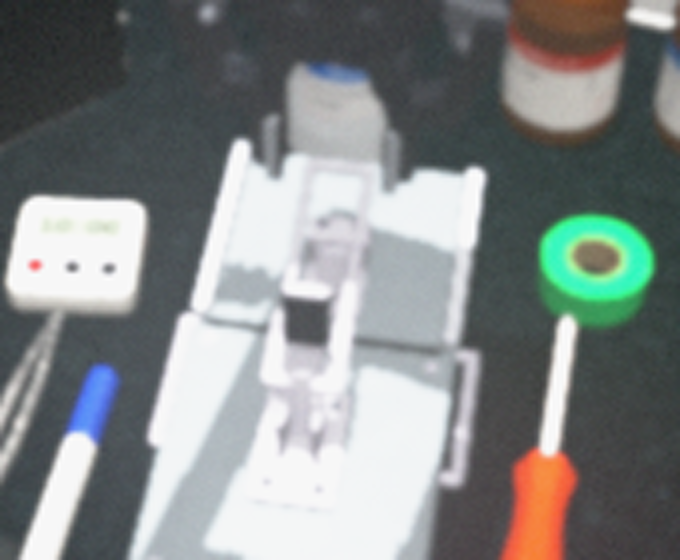

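```bash
python3 - <<'E'
from h import *
z=np.load("w2.npz");p,R=z["p"],z["R"]
print(w2c(p))
for X in [(54,0,118),(57,0,118),(60,0,118),(57,0,114),(57,0,122),(-48,0,74),(14,60,50),(14,-60,50)]:
    print(X,wproj(c2w(np.array(X)/1000),p,R).round(1))
for tx in (-.011,0,.006):
  for tz in (-.011,.011): print("pad",tx,tz,wproj(p+R@np.array([tx,.0213,tz]),p,R).round(1),wproj(p+R@np.array([tx,-.0213,tz]),p,R).round(1))
# bar: triangulate between w1 (307.8,315) and w2 (311,332.5)
z1=np.load("w1.npz")
o1,d1=wray((307.8,315),z1["p"],z1["R"]);o2,d2=wray((311,332.5),p,R)
s=np.linalg.lstsq(np.c_[d1,-d2],o2-o1,rcond=None)[0];print(w2c(o1+d1*s[0]),w2c(o2+d2*s[1]))
E
```

```text
[0.04052084 0.00072493 0.11220157]
(54, 0, 118) [311.2 326.9]
(57, 0, 118) [311.2 332.4]
(60, 0, 118) [311.1 337.9]
(57, 0, 114) [311.2 328.3]
(57, 0, 122) [311.1 336.7]
(-48, 0, 74) [311.9 106.2]
(14, 60, 50) [408.6 214.1]
(14, -60, 50) [214.8 213.6]
pad -0.011 -0.011 [362.4 282.3] [263.4 282.3]
pad -0.011 0.011 [359.9 327.2] [265.7 327.2]
pad 0 -0.011 [359.4 273.4] [266.3 273.4]
pad 0 0.011 [357.3 316.2] [268.3 316.2]
pad 0.006 -0.011 [357.8 268.9] [267.8 268.9]
pad 0.006 0.011 [355.9 310.7] [269.7 310.7]
[0.05448069 0.00067768 0.12220792] [ 5.45982167e-02 -6.29033691e-05  1.22276854e-01]
```

```bash
python3 - <<'E'
from h import *
for z in (95,100,105,110,115):
  print(z,[proj("side",c2w(np.array((29.5,y,z))/1000)).round(1).tolist() for y in (25,-25)])
i=cv2.imread("pics/side2.png");cv2.imwrite("pics/side2y.png",cv2.resize(i[190:250,280:350],None,fx=10,fy=10,interpolation=cv2.INTER_CUBIC))
i=cv2.imread("pics/wrist2.png");cv2.imwrite("pics/wrist2y.png",cv2.resize(i[250:400,210:410],None,fx=4,fy=4,interpolation=cv2.INTER_CUBIC))
E
```

```text
95 [[297.8, 240.2], [326.1, 243.7]]
100 [[297.8, 238.3], [326.2, 241.8]]
105 [[297.7, 236.3], [326.3, 239.9]]
110 [[297.7, 234.4], [326.4, 237.9]]
115 [[297.7, 232.4], [326.5, 235.9]]
```

View pics/side2y.png

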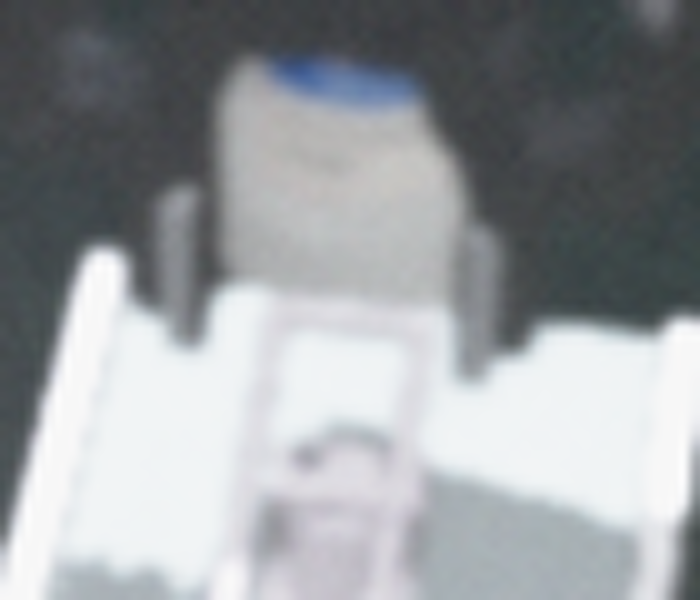

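View pics/wrist2y.png

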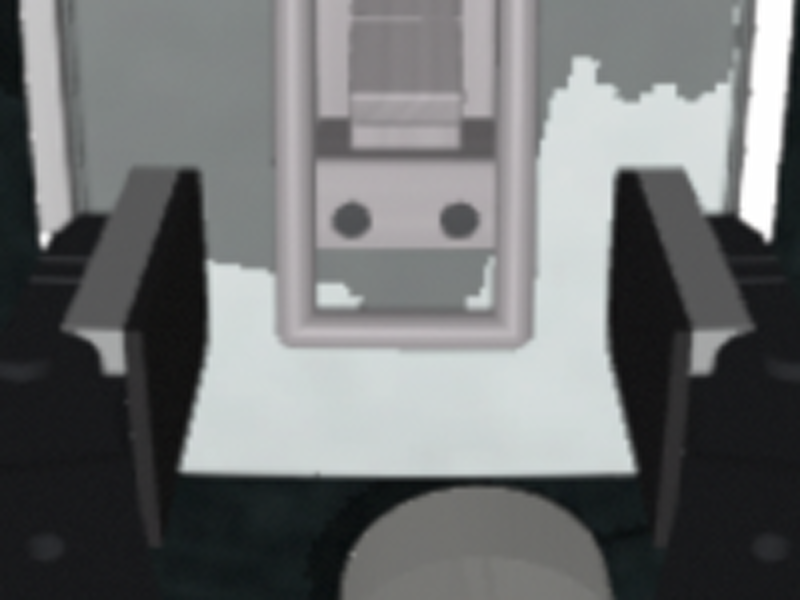

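```bash
python3 - <<'E'
from h import *
z=np.load("w2.npz");p,R=z["p"],z["R"]
def t2(r1,r2):
    (o1,d1),(o2,d2)=r1,r2
    s=np.linalg.lstsq(np.c_[d1,-d2],o2-o1,rcond=None)[0];a=o1+d1*s[0];b=o2+d2*s[1];return (a+b)/2,np.linalg.norm(a-b)
for s,w in [((298.7,224.8),(256,292)),((327.5,228),(367,292))]:
    q,e=t2(ray("side",s),wray(w,p,R));print("tip case",(w2c(q)*1e3).round(1),e, "tool",(R.T@(q-p)*1e3).round(1))
E
```

```text
tip case [ -5.4   1.4 187. ] 0.03538135394663945 tool [-74.9   0.7 -45.8]
tip case [ 11.4  -5.5 162.6] 0.04662079397761278 tool [-50.5  -6.1 -29.1]
```

```bash
cat >> h.py <<'E'
def t2(r1,r2):
    (o1,d1),(o2,d2)=r1,r2
    s=np.linalg.lstsq(np.c_[d1,-d2],o2-o1,rcond=None)[0];a=o1+d1*s[0];b=o2+d2*s[1];return (a+b)/2,np.linalg.norm(a-b)
E
python3 - <<'E'
from h import *
z=np.load("w2.npz");p,R=z["p"],z["R"]
for s,w in [((298.7,224.8),(367,292)),((327.5,228),(256,292))]:
    q,e=t2(ray("side",s),wray(w,p,R));print("tip case",(w2c(q)*1e3).round(1),e, "tool",(R.T@(q-p)*1e3).round(1))
# bar & grip in side/wrist
q,e=t2(ray("side",(315.2,221.7)),wray((311,332.5),p,R));print("bar",(w2c(q)*1e3).round(1),e)
E
```

```text
tip case [ 29.   22.7 134.7] 0.0006320995511382167 tool [-22.5  22.  -11.4]
tip case [ 31.6 -24.3 131.4] 0.0034982787393846053 tool [-19.2 -25.   -9. ]
bar [ 58.   -0.6 116.7] 0.0011490872722902704
```

```bash
python3 - <<'E'
from h import *
z=np.load("w2.npz");p,R=z["p"],z["R"]
for tx in (-.03,-.025,-.02,-.015,-.01,0,.008):
  print(tx,"g42",[wproj(p+R@np.array([tx,.0213,tz]),p,R).round(1).tolist() for tz in (-.011,.011)],"g85",[wproj(p+R@np.array([tx,.0425,tz]),p,R).round(1).tolist() for tz in (-.011,.011)])
for n in ("1",):
  i=cv2.imread(f"pics/wrist{n}.png");cv2.imwrite(f"pics/wrist{n}y.png",cv2.resize(i[280:420,130:490],None,fx=2.2,fy=2.2,interpolation=cv2.INTER_CUBIC))
E
```

```text
-0.03 g42 [[368.6, 300.7], [365.2, 349.3]] g85 [[421.6, 299.5], [415.4, 347.3]]
-0.025 g42 [[366.8, 295.4], [363.7, 343.0]] g85 [[418.3, 294.4], [412.5, 341.3]]
-0.02 g42 [[365.2, 290.5], [362.3, 337.1]] g85 [[415.2, 289.6], [409.9, 335.5]]
-0.015 g42 [[363.6, 285.8], [361.0, 331.5]] g85 [[412.2, 285.1], [407.3, 330.1]]
-0.01 g42 [[362.1, 281.4], [359.7, 326.1]] g85 [[409.4, 280.8], [404.8, 324.9]]
0 g42 [[359.4, 273.4], [357.3, 316.2]] g85 [[404.2, 272.9], [400.3, 315.2]]
0.008 g42 [[357.4, 267.5], [355.5, 308.9]] g85 [[400.4, 267.2], [396.9, 308.1]]
```

View pics/wrist1y.png

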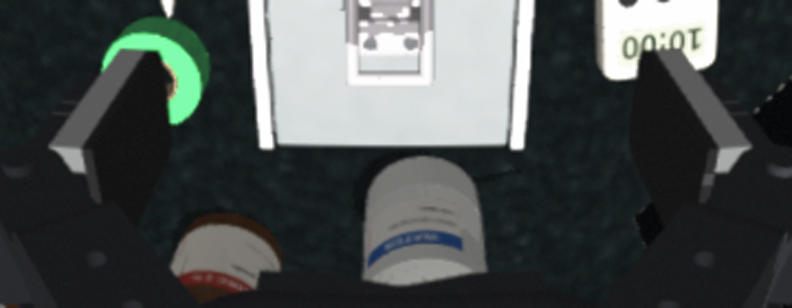

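Request:
carry_out(
  targets=[
    [0,0,0,0,0.4],
    [0,0,0,0,0.4],
    [0,0,0,0,0.4],
    [0,0,0,0,0.4],
  ],
)

```text
time_s: 4.6
position: [0.6239, 0.0066, 0.1112]
ee_rot: [0.704, -0.067, 0.704, 0.067]
contact_force: [0.6, -0.5, -0.2]
finger_gap: 0.0258
```

```bash
python3 - <<'E'
from h import *
p,R=snap("3",("wrist","side","top"))
np.savez("w3.npz",p=p,R=R)
i=cv2.imread("pics/wrist3.png");cv2.imwrite("pics/wrist3y.png",cv2.resize(i[250:400,210:410],None,fx=4,fy=4,interpolation=cv2.INTER_CUBIC))
i=cv2.imread("pics/side3.png");cv2.imwrite("pics/side3y.png",cv2.resize(i[190:250,280:350],None,fx=8,fy=8,interpolation=cv2.INTER_CUBIC))
E
```

```text
4.6 tcp case [ 39.8   0.9 111.2] yaw rel 0.0031668675231198706 f case [ 0.53 -0.66 -0.24] gap 0.0258
```

View pics/wrist3y.png

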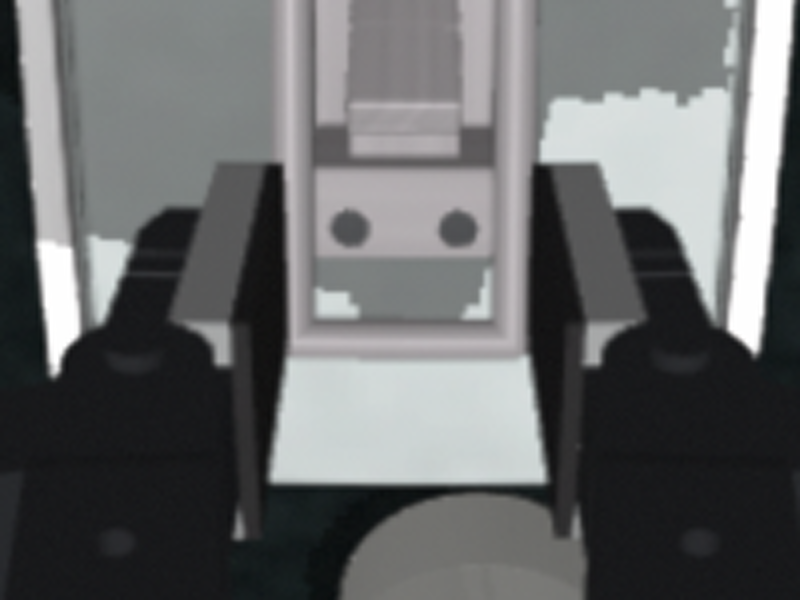

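View pics/side3y.png

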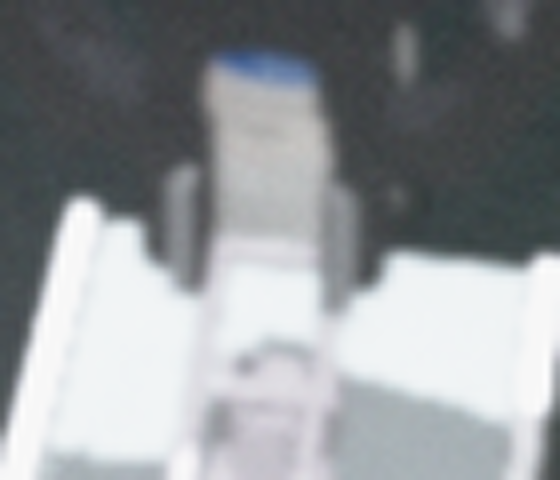

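Request:
carry_out(
  targets=[
    [0,0,0,0,-0.1],
    [0,0,0,0,-0.1],
    [0,0,0,0,-0.1],
    [0.8,0,0,0,-0.1],
    [0.8,0,0,0,-0.1],
    [0.8,0,0,0,-0.1],
    [0,0,0,0,-0.1],
  ],
)

```text
time_s: 5.45
position: [0.6224, 0.0067, 0.0852]
ee_rot: [0.703, -0.067, 0.705, 0.068]
contact_force: [0.6, 0.5, 0.2]
finger_gap: 0.0471
```

```bash
python3 - <<'E'
from h import *
p,R=snap("4",("wrist","side"))
np.savez("w4.npz",p=p,R=R)
i=cv2.imread("pics/wrist4.png");cv2.imwrite("pics/wrist4y.png",cv2.resize(i[250:400,210:410],None,fx=4,fy=4,interpolation=cv2.INTER_CUBIC))
i=cv2.imread("pics/side4.png");cv2.imwrite("pics/side4y.png",cv2.resize(i[190:250,280:350],None,fx=8,fy=8,interpolation=cv2.INTER_CUBIC))
E
```

```text
5.45 tcp case [38.4  1.3 85.2] yaw rel 0.003181910422238643 f case [0.73 0.4  0.16] gap 0.0471
```

View pics/wrist4y.png

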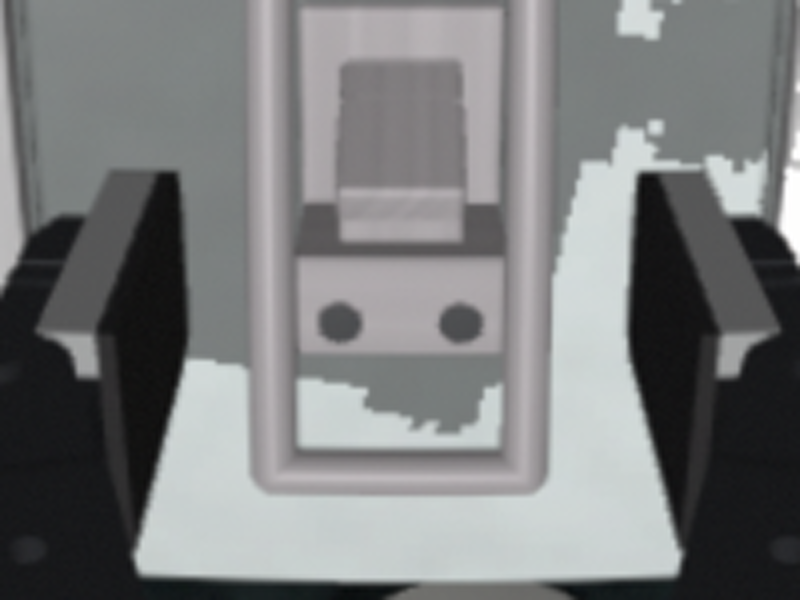

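View pics/side4y.png

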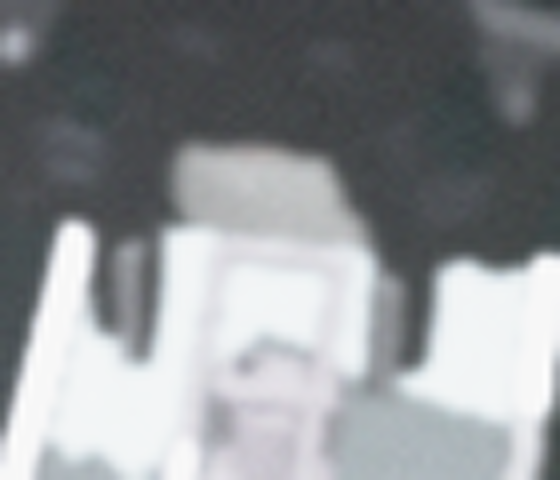

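```bash
python3 - <<'E'
from h import *
z=np.load("w4.npz");p,R=z["p"],z["R"]
for s,w in [((296.2,232.3),(373,292.8)),((328.5,236.5),(251.5,292.8))]:
    q,e=t2(ray("side",s),wray(w,p,R));print("tip case",(w2c(q)*1e3).round(1),e, "tool",(R.T@(q-p)*1e3).round(1))
q,e=t2(ray("side",(280+280/8,190+255/8)),wray((210+399/4,250+473/4),p,R));print("bar",(w2c(q)*1e3).round(1),e)
ps=[];
for n,uv in (("1",(307.8,315)),("2",(311,332.5)),("4",(310,368))):
    z=np.load(f"w{n}.npz");ps.append(wray(uv,z["p"],z["R"]))
A=[];b=[]
for o,d in ps:
    d=d/np.linalg.norm(d);M=np.eye(3)-np.outer(d,d);A.append(M);b.append(M@o)
print("bar wrist", (w2c(np.linalg.lstsq(np.vstack(A),np.hstack(b),rcond=None)[0])*1e3).round(1))
E
```

```text
tip case [ 20.3  24.2 124.5] 0.003495126122239911 tool [-39.2  22.9 -18.1]
tip case [ 26.9 -25.6 114.1] 0.007317452921229688 tool [-28.9 -26.8 -11.6]
bar [ 58.6  -0.3 115.5] 0.0009186470918050099
bar wrist [ 57.6   0.2 116.5]
```

Request:
carry_out(
  targets=[
    [0.7,-0.08,0.15,0,0],
    [0,0,0,0,0.3],
    [0,0,0,0,0.5],
    [0,0,0,0,1],
    [0,0,0,0,1],
    [0,0,0,0,1],
    [0,0,0,0,1],
  ],
)

```text
time_s: 6.25
position: [0.6254, 0.0062, 0.0802]
ee_rot: [0.704, -0.067, 0.704, 0.068]
contact_force: [0.6, 0.8, -0.6]
finger_gap: 0.0286
```

```bash
python3 - <<'E'
from h import *
p,R=snap("5",("wrist","side"))
np.savez("w5.npz",p=p,R=R)
i=cv2.imread("pics/wrist5.png");cv2.imwrite("pics/wrist5y.png",cv2.resize(i[250:400,210:410],None,fx=4,fy=4,interpolation=cv2.INTER_CUBIC))
i=cv2.imread("pics/side5.png");cv2.imwrite("pics/side5y.png",cv2.resize(i[190:290,270:360],None,fx=6,fy=6,interpolation=cv2.INTER_CUBIC))
E
```

```text
6.25 tcp case [41.2  0.3 80.2] yaw rel 0.0031955879145741106 f case [ 0.76  0.67 -0.56] gap 0.0286
```

View pics/wrist5y.png

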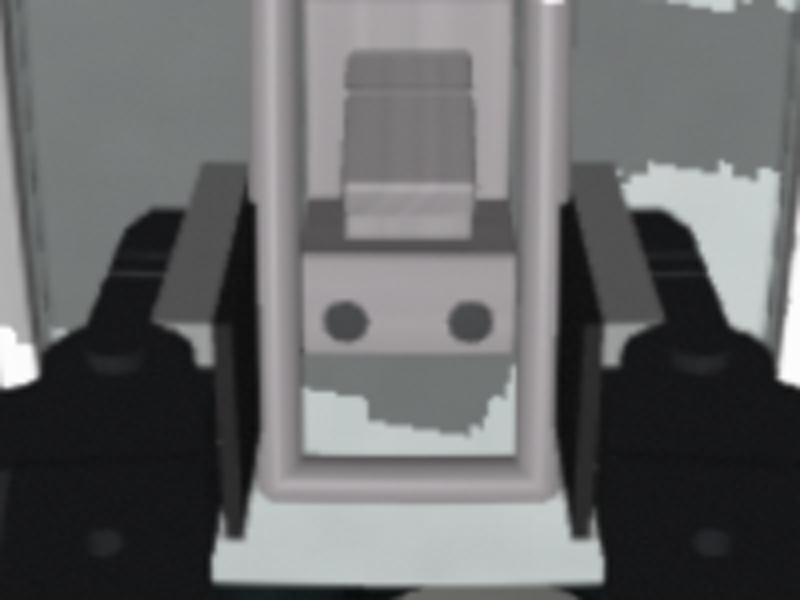

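View pics/side5y.png

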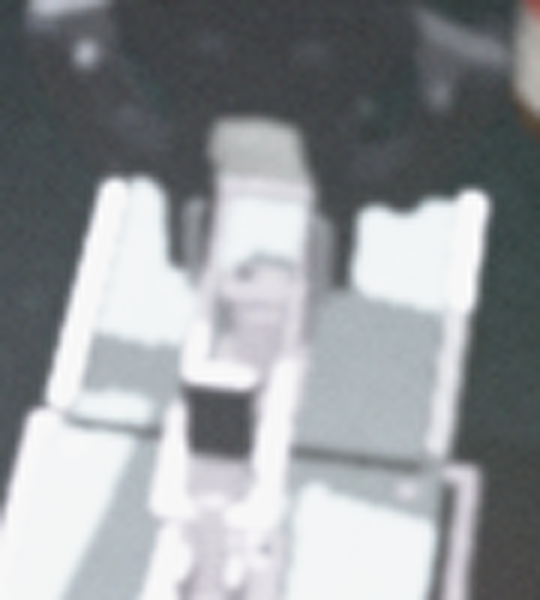

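Request:
carry_out(
  targets=[
    [0.3,0,0.04,0,1],
    [0.3,0,0.04,0,1],
    [0,0,0,0,1],
  ],
)

```text
time_s: 6.65
position: [0.627, 0.0064, 0.0745]
ee_rot: [0.704, -0.067, 0.703, 0.068]
contact_force: [-0.1, 2.1, 4.5]
finger_gap: 0.0284
```

```bash
python3 - <<'E'
from h import *
p,R=snap("6",("wrist","side"))
i=cv2.imread("pics/wrist6.png");cv2.imwrite("pics/wrist6y.png",cv2.resize(i[80:400,190:430],None,fx=1.8,fy=1.8,interpolation=cv2.INTER_CUBIC))
E
```

```text
6.65 tcp case [42.8  0.2 74.5] yaw rel 0.0031067364580037726 f case [0.29 2.06 4.51] gap 0.0284
```

View pics/wrist6y.png

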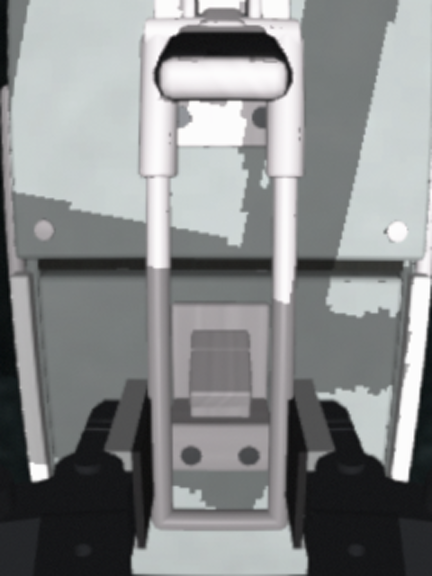

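Request:
carry_out(
  targets=[
    [0.3,0,0.04,0,1],
    [0.3,0,0.04,0,1],
    [0.2,0,0.02,0,1],
    [0,0,0,0,1],
  ],
)

```text
time_s: 7.15
position: [0.6286, 0.0067, 0.0666]
ee_rot: [0.705, -0.067, 0.703, 0.067]
contact_force: [2.4, 2.6, 4.9]
finger_gap: 0.0285
```

```bash
python3 - <<'E'
from h import *
p,R=snap("7",("wrist","side"))
i=cv2.imread("pics/wrist7.png");cv2.imwrite("pics/wrist7y.png",cv2.resize(i[80:400,190:430],None,fx=1.8,fy=1.8,interpolation=cv2.INTER_CUBIC))
i=cv2.imread("pics/side7.png");cv2.imwrite("pics/side7y.png",cv2.resize(i[190:290,270:360],None,fx=6,fy=6,interpolation=cv2.INTER_CUBIC))
E
```

```text
7.15 tcp case [44.4  0.2 66.6] yaw rel 0.002921067405996791 f case [2.88 2.06 4.88] gap 0.0285
```

View pics/wrist7y.png

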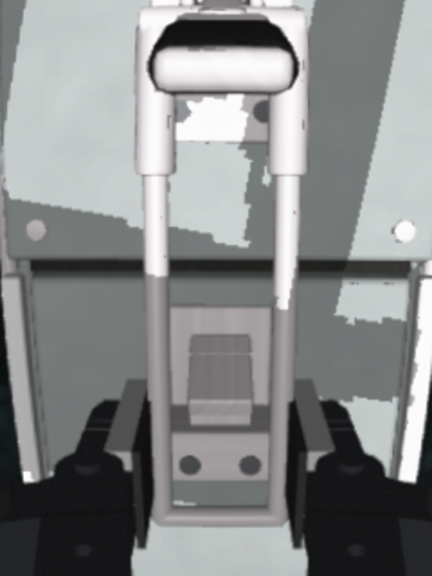

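View pics/side7y.png

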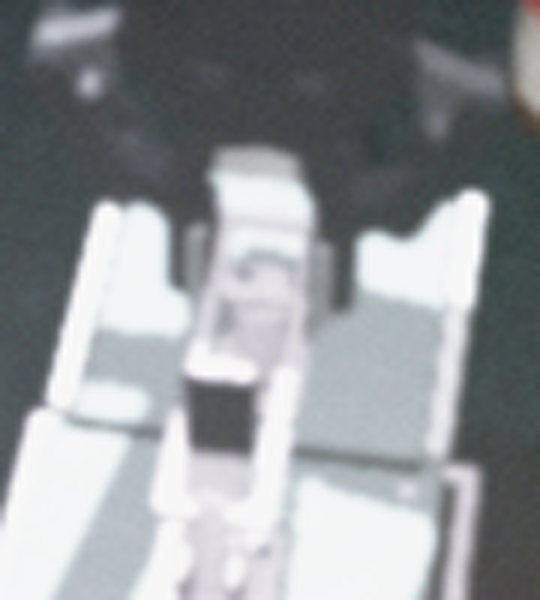

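Request:
carry_out(
  targets=[
    [0.3,0,0,0,1],
    [0.3,0,0,0,1],
    [0.3,0,0,0,1],
    [0.2,0,0,0,1],
    [0,0,0,0,1],
    [0,0,0,0,0.1],
    [0,0,0,0,0.1],
    [0,0,0,0,0.1],
  ],
)

```text
time_s: 8.05
position: [0.6259, 0.006, 0.0543]
ee_rot: [0.703, -0.068, 0.705, 0.067]
contact_force: [-0.3, -0.8, 0.5]
finger_gap: 0.0385
```

```bash
python3 - <<'E'
from h import *
p,R=snap("8",("wrist","side","top"))
np.savez("w8.npz",p=p,R=R)
i=cv2.imread("pics/wrist8.png");cv2.imwrite("pics/wrist8y.png",cv2.resize(i[80:400,190:430],None,fx=1.8,fy=1.8,interpolation=cv2.INTER_CUBIC))
cv2.imwrite("pics/wrist8x.png",cv2.resize(i[250:400,210:410],None,fx=4,fy=4,interpolation=cv2.INTER_CUBIC))
i=cv2.imread("pics/side8.png");cv2.imwrite("pics/side8y.png",cv2.resize(i[190:290,270:360],None,fx=6,fy=6,interpolation=cv2.INTER_CUBIC))
E
```

```text
8.05 tcp case [41.6 -0.  54.3] yaw rel 0.0033448784927717357 f case [-0.45 -0.76  0.54] gap 0.0385
```

View pics/wrist8x.png

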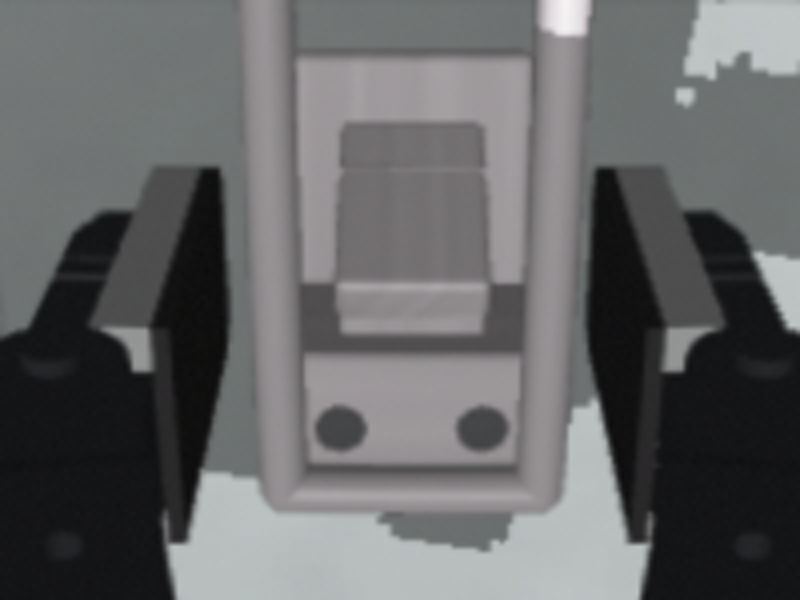

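View pics/wrist8y.png

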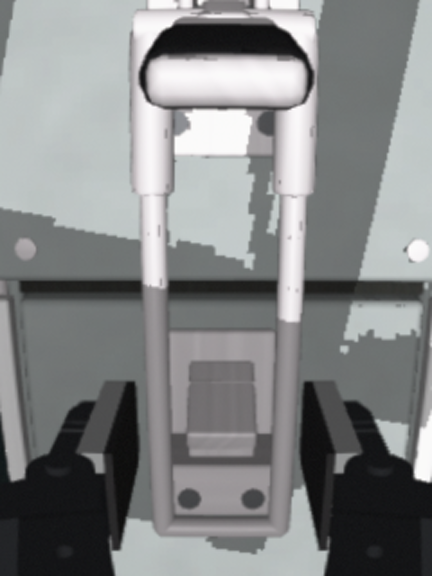

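View pics/side8y.png

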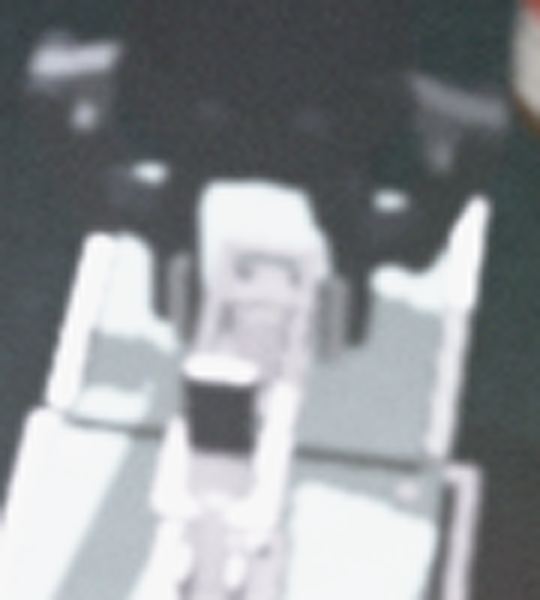

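```bash
python3 - <<'E'
from h import *
z=np.load("w8.npz");p,R=z["p"],z["R"]
def onp(uv,zz):
    o,d=wray(uv,p,R);return (w2c(o+d*(zz-o[2])/d[2])*1e3).round(1)
print("rib near",onp((313,337.5),.0705),"far",onp((313,366.3),.0705))
print("rib corners",onp((210+305/4,250+352/4),.0705),onp((210+525/4,250+352/4),.0705))
print("lip edge rows: z77.5",onp((313,250+333/4),.0775)," top z80",onp((313,250+280/4),.080), "back foot", onp((313,250+125/4),.05))
print("deck edge z50",onp((313,80+283/1.8),.05),"cover edge",onp((313,80+297/1.8),.05))
for zz in (76,80,84,88,92):
    P=onp((312.8,372.5),zz/1000);print(zz,P,[wproj(c2w(np.array((P[0],P[1]+s,zz))/1000),p,R).round(1).tolist() for s in(-15.5,15.5)])
q,e=t2(ray("side",(270+270/6,190+249/6)),wray((312.8,372.5),p,R));print("bar side",(w2c(q)*1e3).round(1),e)
E
```

```text
rib near [54.8  0.1 70.5] far [70.4  0.2 70.5]
rib corners [ 55.2 -11.7  70.5] [55.1 12.5 70.5]
lip edge rows: z77.5 [48.7  0.  77.5]  top z80 [41.1  0.  80. ] back foot [36.2  0.  50. ]
deck edge z50 [14.7 -0.  50. ] cover edge [18.4 -0.  50. ]
76 [70.   0.1 76. ] [[278.2, 372.0], [347.6, 372.2]]
80 [67.1  0.  80. ] [[276.9, 372.0], [348.4, 372.1]]
84 [64.3  0.  84. ] [[275.9, 372.0], [349.6, 372.2]]
88 [61.4  0.  88. ] [[274.8, 371.9], [350.8, 372.1]]
92 [58.5 -0.  92. ] [[273.5, 371.8], [352.1, 372.0]]
bar side [63.  -0.3 86.2] 0.0007817584115404982
```

Request:
carry_out(
  targets=[
    [-0.2,0.02,0.3,0,0.1],
    [0,0,0,0,1],
    [0,0,0,0,1],
    [0,0,0,0,1],
    [0.2,0,0,0,1],
    [0.2,0,-0.03,0,1],
    [0.2,0,-0.03,0,1],
    [0,0,0,0,1],
  ],
)

```text
time_s: 9.0
position: [0.6304, 0.0072, 0.0515]
ee_rot: [0.704, -0.067, 0.703, 0.067]
contact_force: [2.4, 1.6, 4.7]
finger_gap: 0.0284
```

```bash
python3 - <<'E'
from h import *
p,R=snap("9",())
E
```

```text
9.0 tcp case [46.3  0.3 51.5] yaw rel 0.003159552488613493 f case [2.69 1.16 4.65] gap 0.0284
```

Request:
carry_out(
  targets=[
    [0.2,0,-0.02,0,1],
    [0.2,0,-0.02,0,1],
    [0,0,0,0,1],
  ],
)

```text
time_s: 9.3
position: [0.63, 0.0071, 0.0474]
ee_rot: [0.704, -0.067, 0.703, 0.067]
contact_force: [3.5, 1.4, 4.4]
finger_gap: 0.0288
```

```bash
python3 - <<'E'
from h import *
p,R=snap("9",("wrist",))
np.savez("w9.npz",p=p,R=R)
i=cv2.imread("pics/wrist9.png")
cv2.imwrite("pics/wrist9x.png",cv2.resize(i[250:400,210:410],None,fx=4,fy=4,interpolation=cv2.INTER_CUBIC))
E
```

```text
9.3 tcp case [45.9  0.3 47.4] yaw rel 0.003062017305160092 f case [3.75 0.75 4.37] gap 0.0288
```

View pics/wrist9x.png

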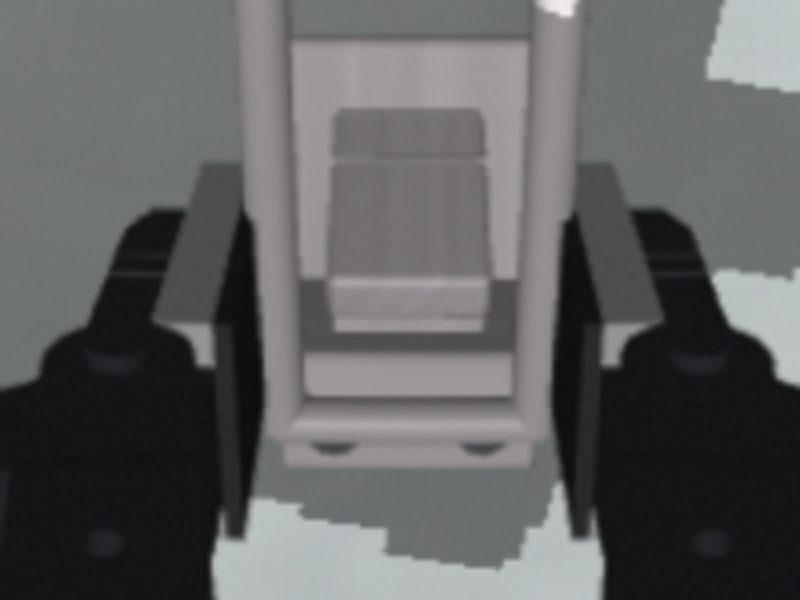

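```bash
cat >> h.py <<'E'
def onp(uv,zz,p,R):
    o,d=wray(uv,p,R);return (w2c(o+d*(zz/1e3-o[2])/d[2])*1e3).round(1)
E
python3 - <<'E'
from h import *
z=np.load("w9.npz");p,R=z["p"],z["R"]
print("rib near",onp((313,250+350/4),70.5,p,R),"far",onp((313,250+467/4),70.5,p,R))
for zz in (73,76,80,84):
    P=onp((312.8,250+420/4),zz,p,R);print(zz,P,[wproj(c2w(np.array((P[0],P[1]+s,zz))/1000),p,R).round(1).tolist() for s in(-15.5,15.5)])
E
```

```text
rib near [55.   0.4 70.5] far [70.1  0.5 70.5]
73 [62.2  0.4 73. ] [[276.2, 354.6], [349.6, 354.8]]
76 [60.2  0.3 76. ] [[275.1, 354.5], [350.2, 354.7]]
80 [57.6  0.3 80. ] [[274.0, 354.5], [351.4, 354.7]]
84 [55.   0.3 84. ] [[272.8, 354.5], [352.7, 354.7]]
```

Request:
carry_out(
  targets=[
    [0.05,0,0,0,1],
    [0.05,0,0,0,1],
    [0,0,0,0,1],
  ],
)

```text
time_s: 9.65
position: [0.6299, 0.0071, 0.0466]
ee_rot: [0.704, -0.067, 0.703, 0.067]
contact_force: [3.6, 1.1, 5.6]
finger_gap: 0.0287
```

Request:
carry_out(
  targets=[
    [0.05,0,0,0,1],
    [0,0,0,0,1],
  ],
)

```text
time_s: 9.85
position: [0.6298, 0.007, 0.0461]
ee_rot: [0.704, -0.067, 0.703, 0.067]
contact_force: [3.7, 1.5, 5.9]
finger_gap: 0.0284
```

Request:
carry_out(
  targets=[
    [0.05,0,0,0,1],
    [0,0,0,0,1],
  ],
)

```text
time_s: 10.05
position: [0.63, 0.0072, 0.0453]
ee_rot: [0.704, -0.067, 0.703, 0.067]
contact_force: [4.6, 2.8, 3.6]
finger_gap: 0.0285
```

Request:
carry_out(
  targets=[
    [0.05,0,0,0,1],
    [0,0,0,0,1],
  ],
)

```text
time_s: 10.25
position: [0.63, 0.0072, 0.0453]
ee_rot: [0.704, -0.067, 0.703, 0.067]
contact_force: [3.1, 3.0, 5.6]
finger_gap: 0.0284
```

Request:
carry_out(
  targets=[
    [0.05,0,0,0,1],
    [0,0,0,0,1],
  ],
)

```text
time_s: 10.45
position: [0.63, 0.0072, 0.0452]
ee_rot: [0.705, -0.067, 0.703, 0.067]
contact_force: [2.3, 3.5, 8.7]
finger_gap: 0.0285
```

```bash
python3 - <<'E'
from h import *
p,R=snap("10",("wrist","side"))
np.savez("w10.npz",p=p,R=R)
i=cv2.imread("pics/wrist10.png")
cv2.imwrite("pics/wrist10x.png",cv2.resize(i[250:400,210:410],None,fx=4,fy=4,interpolation=cv2.INTER_CUBIC))
E
```

```text
10.45 tcp case [45.9  0.4 45.2] yaw rel 0.0028752892919819417 f case [2.88 3.06 8.73] gap 0.0285
```

View pics/wrist10x.png

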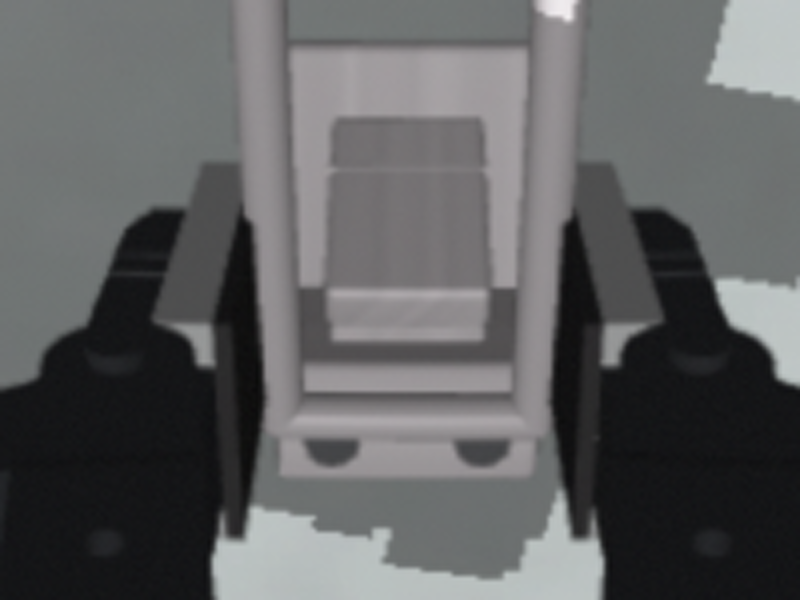

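Request:
carry_out(
  targets=[
    [-0.05,0,0,0,1],
    [0,0,-0.2,0,1],
    [0,0,-0.2,0,1],
    [0,0,0,0,1],
  ],
)

```text
time_s: 10.95
position: [0.6274, 0.0067, 0.0454]
ee_rot: [0.705, -0.067, 0.702, 0.067]
contact_force: [6.6, 2.6, 4.5]
finger_gap: 0.0286
```

```bash
python3 - <<'E'
from h import *
z=np.load("w10.npz");print("bar",onp((312.8,354.5),73,z["p"],z["R"]), "rib",onp((313,250+362/4),70.5,z["p"],z["R"]),onp((313,250+477/4),70.5,z["p"],z["R"]))
p,R=snap("11",())
E
```

```text
bar [60.5  0.4 73. ] rib [55.2  0.5 70.5] [69.9  0.6 70.5]
10.95 tcp case [43.3  0.4 45.4] yaw rel 0.002683520187366284 f case [6.94 1.34 4.49] gap 0.0286
```

Request:
carry_out(
  targets=[
    [0,0,-0.2,0,1],
    [0,0,-0.2,0,1],
    [0,0,0,0,1],
  ],
)

```text
time_s: 11.25
position: [0.6227, 0.0058, 0.0451]
ee_rot: [0.705, -0.067, 0.703, 0.067]
contact_force: [4.5, 2.9, 3.3]
finger_gap: 0.0287
```

```bash
python3 - <<'E'
from h import *
p,R=snap("11",("wrist",))
np.savez("w11.npz",p=p,R=R)
i=cv2.imread("pics/wrist11.png")
cv2.imwrite("pics/wrist11x.png",cv2.resize(i[250:400,210:410],None,fx=4,fy=4,interpolation=cv2.INTER_CUBIC))
E
```

```text
11.25 tcp case [38.5  0.4 45.1] yaw rel 0.0028513477498652573 f case [5.   1.95 3.32] gap 0.0287
```

View pics/wrist11x.png

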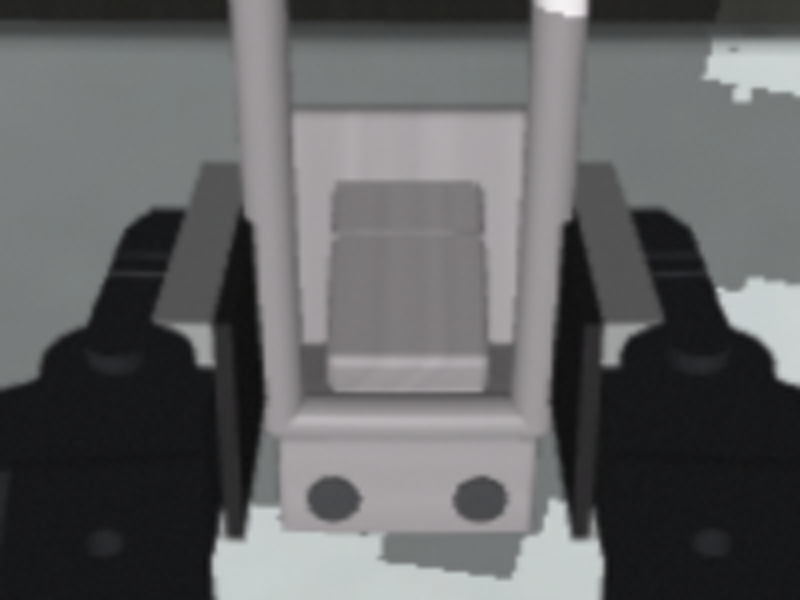

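Request:
carry_out(
  targets=[
    [0,0,-0.12,0,1],
    [0,0,-0.1,0,1],
    [0,0,0,0,1],
  ],
)

```text
time_s: 11.6
position: [0.6197, 0.0053, 0.0447]
ee_rot: [0.704, -0.067, 0.704, 0.067]
contact_force: [3.5, 1.7, 3.1]
finger_gap: 0.0284
```

Request:
carry_out(
  targets=[
    [0.05,0,0,0,1],
    [0.05,0,0,0,1],
    [0,0,0,0,1],
  ],
)

```text
time_s: 11.9
position: [0.6189, 0.0051, 0.0435]
ee_rot: [0.704, -0.067, 0.704, 0.068]
contact_force: [2.9, 2.7, 3.5]
finger_gap: 0.0287
```

```bash
python3 - <<'E'
from h import *
p,R=snap("12",("wrist",))
np.savez("w12.npz",p=p,R=R)
i=cv2.imread("pics/wrist12.png")
cv2.imwrite("pics/wrist12x.png",cv2.resize(i[250:400,210:410],None,fx=4,fy=4,interpolation=cv2.INTER_CUBIC))
E
```

```text
11.9 tcp case [34.6  0.5 43.5] yaw rel 0.0031245211587723754 f case [3.31 2.12 3.49] gap 0.0287
```

View pics/wrist12x.png

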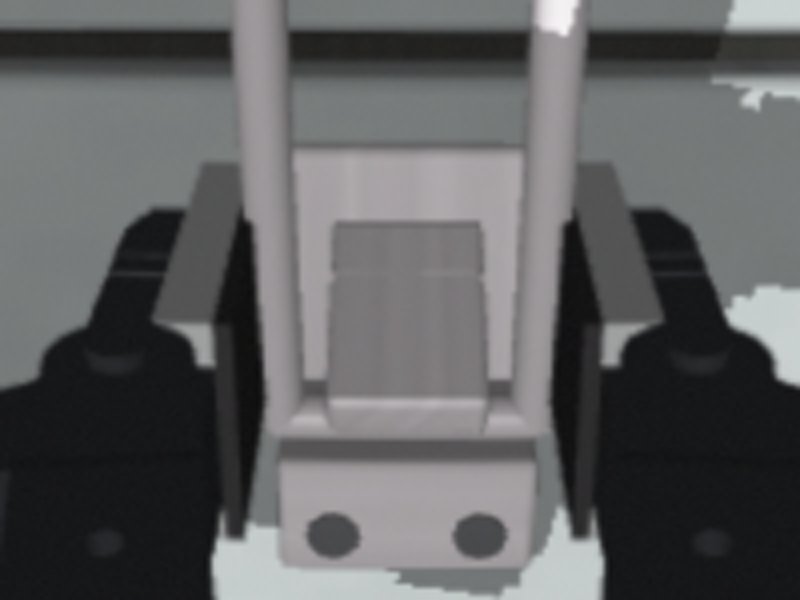

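Request:
carry_out(
  targets=[
    [0.1,0,0,0,1],
    [0.1,0,0,0,1],
    [0,0,0,0,1],
  ],
)

```text
time_s: 12.25
position: [0.6184, 0.0051, 0.0416]
ee_rot: [0.703, -0.067, 0.704, 0.068]
contact_force: [2.0, 2.3, 6.2]
finger_gap: 0.0287
```

Request:
carry_out(
  targets=[
    [0.1,0,0,0,1],
    [0,0,0,0,1],
  ],
)

```text
time_s: 12.45
position: [0.6186, 0.0047, 0.0408]
ee_rot: [0.703, -0.068, 0.704, 0.068]
contact_force: [2.0, 1.3, 5.2]
finger_gap: 0.0283
```

Request:
carry_out(
  targets=[
    [0.05,0,0,0,1],
    [0,0,0,0,1],
  ],
)

```text
time_s: 12.65
position: [0.6186, 0.0047, 0.0407]
ee_rot: [0.704, -0.068, 0.704, 0.068]
contact_force: [1.1, 1.2, 8.2]
finger_gap: 0.0289
```

Request:
carry_out(
  targets=[
    [-0.05,0,-0.1,0,1],
    [0,0,-0.1,0,1],
    [0,0,0,0,1],
  ],
)

```text
time_s: 12.95
position: [0.6173, 0.0043, 0.0407]
ee_rot: [0.704, -0.068, 0.704, 0.067]
contact_force: [3.6, 0.8, 5.1]
finger_gap: 0.0287
```

Request:
carry_out(
  targets=[
    [0,0,-0.1,0,1],
    [0,0,0,0,1],
  ],
)

```text
time_s: 13.15
position: [0.6163, 0.0041, 0.0406]
ee_rot: [0.704, -0.068, 0.704, 0.067]
contact_force: [3.7, -0.2, 4.3]
finger_gap: 0.0282
```

```bash
python3 - <<'E'
from h import *
p,R=snap("13",("wrist","side"))
np.savez("w13.npz",p=p,R=R)
i=cv2.imread("pics/wrist13.png")
cv2.imwrite("pics/wrist13x.png",cv2.resize(i[250:400,210:410],None,fx=4,fy=4,interpolation=cv2.INTER_CUBIC))
i=cv2.imread("pics/side13.png");cv2.imwrite("pics/side13y.png",cv2.resize(i[190:290,270:360],None,fx=6,fy=6,interpolation=cv2.INTER_CUBIC))
E
```

```text
13.15 tcp case [31.9 -0.  40.6] yaw rel 0.003548728495278708 f case [ 3.56 -0.85  4.32] gap 0.0282
```

View pics/wrist13x.png

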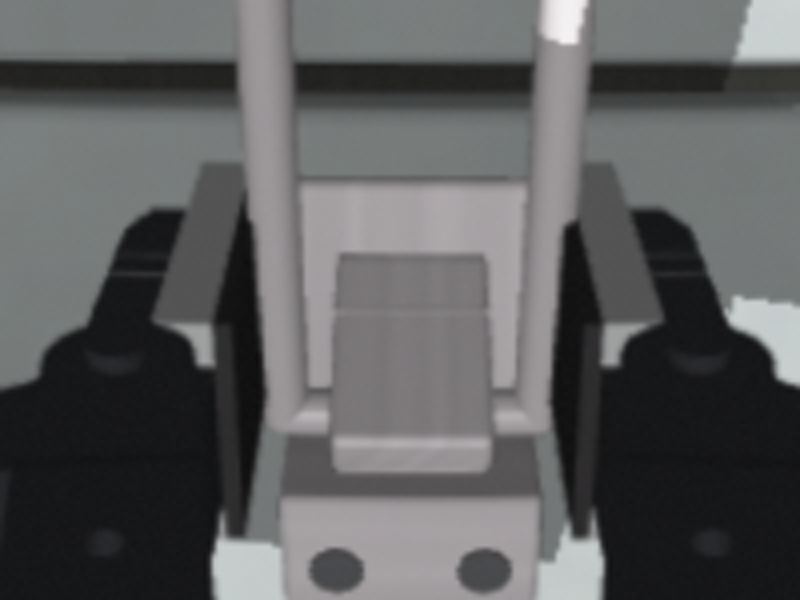

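View pics/side13y.png

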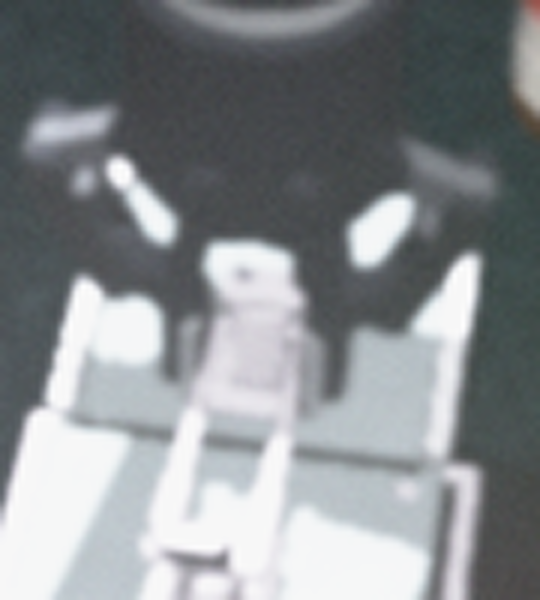

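Request:
carry_out(
  targets=[
    [0,0,-0.1,0,1],
    [0,0,0,0,1],
  ],
)

```text
time_s: 13.45
position: [0.6161, 0.0042, 0.0407]
ee_rot: [0.704, -0.068, 0.703, 0.067]
contact_force: [5.4, 0.3, 2.1]
finger_gap: 0.0285
```

Request:
carry_out(
  targets=[
    [0,0,-0.05,0,1],
    [0,0,0,0,1],
  ],
)

```text
time_s: 13.65
position: [0.6161, 0.0041, 0.0407]
ee_rot: [0.705, -0.068, 0.703, 0.067]
contact_force: [6.0, 0.8, 2.0]
finger_gap: 0.0285
```

Request:
carry_out(
  targets=[
    [0,0,-0.05,0,1],
    [0,0,0,0,1],
  ],
)

```text
time_s: 13.85
position: [0.6161, 0.0041, 0.0407]
ee_rot: [0.705, -0.068, 0.703, 0.067]
contact_force: [6.8, 1.8, 1.1]
finger_gap: 0.0284
```

Request:
carry_out(
  targets=[
    [0,0,0,0,0.2],
    [0,0,0,0,0],
    [0,0,0,0,-0.2],
    [0,0,0,0,-0.2],
    [-1,0,0,0,-0.2],
    [-2,0,0,0,-0.2],
    [-3,0,0,0,-0.2],
    [-3.5,0,0,0,0.2],
    [0,0,-2,0,1],
    [0,0,0,0,1],
    [0,0,0,0,1],
    [0,0,0,0,1],
  ],
)

```text
time_s: 15.05
position: [0.5948, 0.0004, 0.1352]
ee_rot: [0.704, -0.067, 0.704, 0.068]
contact_force: [0.2, -0.5, -0.8]
finger_gap: -0.0002
```

```bash
python3 - <<'E'
from h import *
p,R=snap("14",("wrist","side","top"))
np.savez("w14.npz",p=p,R=R)
i=cv2.imread("pics/wrist14.png")
cv2.imwrite("pics/wrist14x.png",cv2.resize(i[60:400,180:440],None,fx=1.75,fy=1.75,interpolation=cv2.INTER_CUBIC))
i=cv2.imread("pics/side14.png");cv2.imwrite("pics/side14y.png",cv2.resize(i[200:320,250:370],None,fx=5,fy=5,interpolation=cv2.INTER_CUBIC))
E
```

```text
15.05 tcp case [ 10.    0.3 135.2] yaw rel 0.003053000830171515 f case [ 0.13 -0.54 -0.83] gap -0.0002
```

View pics/wrist14x.png

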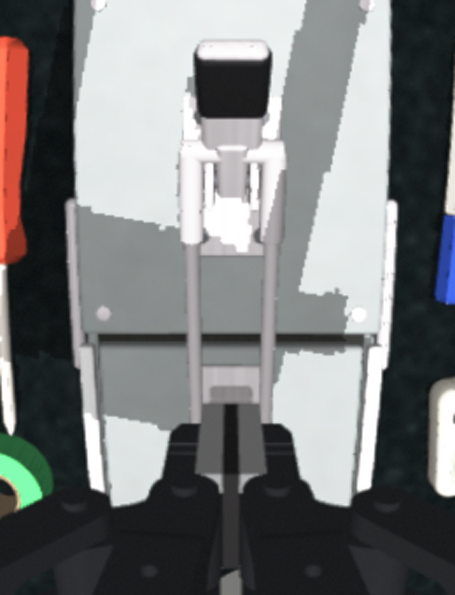

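View pics/side14y.png

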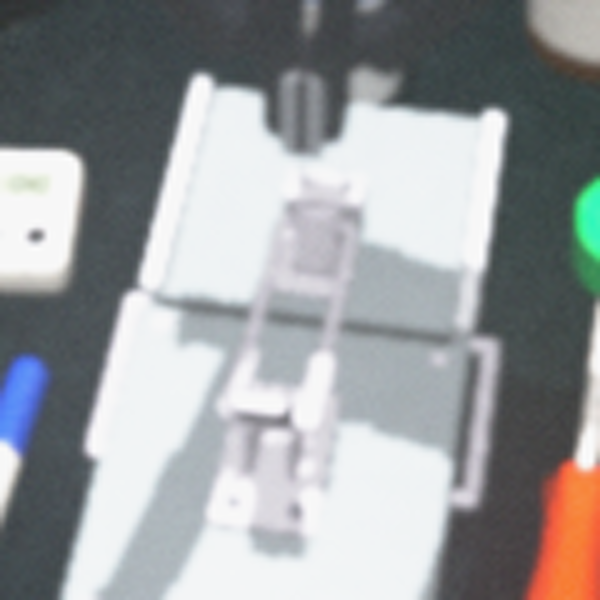

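```bash
python3 - <<'E'
from h import *
z=np.load("w14.npz");p,R=z["p"],z["R"]
for a in range(105,150,5):
    r=np.radians(a);f=lambda L,o:wproj(c2w(np.array([-48+L*np.cos(r)+o*np.sin(r),0,74+L*np.sin(r)-o*np.cos(r)])/1e3),p,R)[1].round(1)
    print(a,round(r-np.radians(40),2),"tip c",f(68,0),"tip front",f(68,3.7),"back",f(68,-3.7),"hinge",f(18,0),"35",f(40,3.5))
for tx in (-.022,-.02,-.018,-.015): print(tx,wproj(p+R@np.array([tx,0,-.011]),p,R).round(1))
E
```

```text
105 1.13 tip c 127.9 tip front 136.4 back 119.4 hinge 154.7 35 151.6
110 1.22 tip c 114.6 tip front 122.7 back 106.6 hinge 151.9 35 144.6
115 1.31 tip c 102.2 tip front 109.7 back 94.9 hinge 149.2 35 137.7
120 1.4 tip c 90.9 tip front 97.7 back 84.3 hinge 146.7 35 131.2
125 1.48 tip c 80.7 tip front 86.8 back 74.9 hinge 144.2 35 125.1
130 1.57 tip c 71.9 tip front 77.1 back 66.9 hinge 142.0 35 119.4
135 1.66 tip c 64.4 tip front 68.7 back 60.1 hinge 139.9 35 114.2
140 1.75 tip c 58.1 tip front 61.7 back 54.7 hinge 138.0 35 109.5
145 1.83 tip c 53.2 tip front 55.9 back 50.5 hinge 136.3 35 105.4
-0.022 [312.9 292.7]
-0.02 [312.9 290.8]
-0.018 [312.9 288.9]
-0.015 [312.9 286.1]
```

Request:
carry_out(
  targets=[
    [0,0,-2,0,1],
    [0,0,-2,0,1],
    [0,0,-2.1,0,1],
    [1.4,0,0,0,1],
    [1.4,0,0,0,1],
    [0.6,0,0,0,1],
    [0,0,0,0,1],
  ],
)

```text
time_s: 15.9
position: [0.5342, -0.0112, 0.1005]
ee_rot: [0.703, -0.067, 0.705, 0.068]
contact_force: [0.7, 0.3, 0.2]
finger_gap: 0.0002
```

```bash
python3 - <<'E'
from h import *
p,R=snap("15",("wrist",))
np.savez("w15.npz",p=p,R=R)
i=cv2.imread("pics/wrist15.png")
cv2.imwrite("pics/wrist15x.png",cv2.resize(i[60:400,180:440],None,fx=1.75,fy=1.75,interpolation=cv2.INTER_CUBIC))
for a in range(120,192,8):
    r=np.radians(a);L=55+11*(a-120)/68
    print(a,"TCP target",np.round([-48+L*np.cos(r)+3.6*np.sin(r)+11,74+L*np.sin(r)-3.6*np.cos(r)-20],1))
E
```

```text
15.9 tcp case [-51.7   0.3 100.5] yaw rel 0.003264769049365457 f case [0.76 0.19 0.22] gap 0.0002
120 TCP target [-61.4 103.4]
128 TCP target [-68.8 100.6]
136 TCP target [-75.9  96.6]
144 TCP target [-82.5  91.5]
152 TCP target [-88.4  85.4]
160 TCP target [-93.5  78.4]
168 TCP target [-97.6  70.6]
176 TCP target [-100.7   62.1]
184 TCP target [-102.4   53. ]
```

View pics/wrist15x.png

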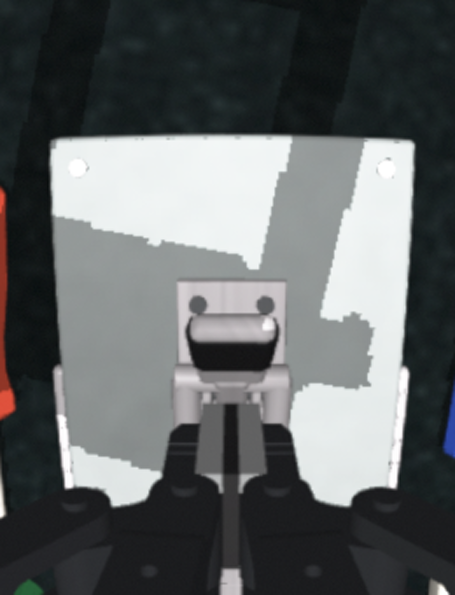

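Request:
carry_out(
  targets=[
    [-0.2,0,-0.5,0,1],
    [0,0,-0.5,0,1],
    [0.15,0,-0.5,0,1],
    [0.15,0,-0.3,0,1],
    [0,0,0,0,1],
  ],
)

```text
time_s: 16.45
position: [0.5178, -0.0148, 0.1012]
ee_rot: [0.705, -0.067, 0.703, 0.067]
contact_force: [2.8, 0.3, 0.3]
finger_gap: -0.0002
```

```bash
python3 - <<'E'
from h import *
p,R=snap("16",("wrist","side"))
i=cv2.imread("pics/wrist16.png")
cv2.imwrite("pics/wrist16x.png",cv2.resize(i[60:400,180:440],None,fx=1.75,fy=1.75,interpolation=cv2.INTER_CUBIC))
i=cv2.imread("pics/side16.png");cv2.imwrite("pics/side16y.png",cv2.resize(i[200:320,250:370],None,fx=5,fy=5,interpolation=cv2.INTER_CUBIC))
E
```

```text
16.45 tcp case [-68.4  -0.2 101.2] yaw rel 0.0029325169591725986 f case [ 2.79 -0.27  0.26] gap -0.0002
```

View pics/wrist16x.png

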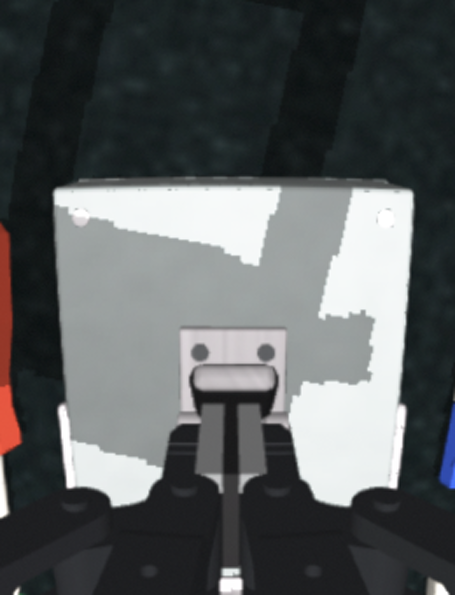

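View pics/side16y.png

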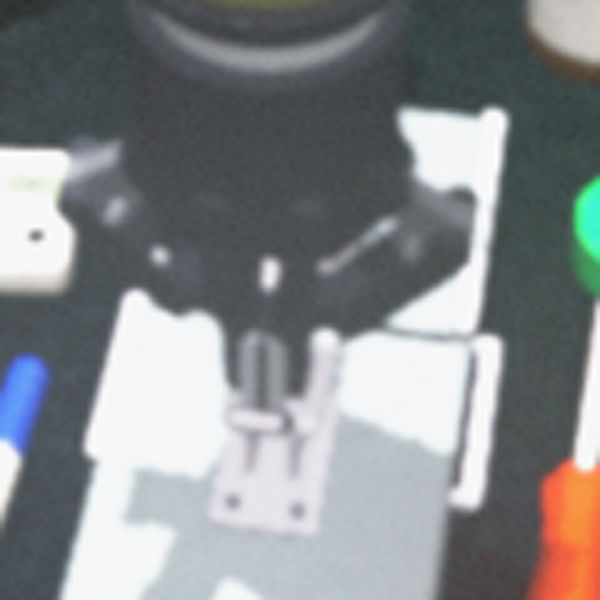

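Request:
carry_out(
  targets=[
    [0.25,0,-0.4,0,1],
    [0.25,0,-0.4,0,1],
    [0.25,0,-0.33,0,1],
    [0.25,0,-0.33,0,1],
    [0,0,0,0,1],
  ],
)

```text
time_s: 17.05
position: [0.5025, -0.0177, 0.0904]
ee_rot: [0.704, -0.068, 0.704, 0.067]
contact_force: [4.0, 1.2, 1.4]
finger_gap: -0.0001
```

```bash
python3 - <<'E'
from h import *
p,R=snap("17",())
E
```

```text
17.05 tcp case [-84.1  -0.2  90.4] yaw rel 0.0031920719643068474 f case [4.16 0.46 1.41] gap -0.0001
```

Request:
carry_out(
  targets=[
    [0.25,0,-0.22,0,1],
    [0.25,0,-0.22,0,1],
    [0.35,0,-0.26,0,1],
    [0.35,0,-0.25,0,1],
    [0,0,0,0,1],
  ],
)

```text
time_s: 17.55
position: [0.4921, -0.0194, 0.0781]
ee_rot: [0.703, -0.067, 0.705, 0.068]
contact_force: [3.3, -0.2, 2.1]
finger_gap: -0.0002
```

```bash
python3 - <<'E'
from h import *
p,R=snap("18",("side","wrist","top"))
i=cv2.imread("pics/side18.png");cv2.imwrite("pics/side18y.png",cv2.resize(i[200:320,250:370],None,fx=5,fy=5,interpolation=cv2.INTER_CUBIC))
cv2.imwrite("pics/top18z.png",cv2.resize(cv2.imread("pics/top18.png")[175:340,230:410],None,fx=3.5,fy=3.5,interpolation=cv2.INTER_CUBIC))
E
```

```text
17.55 tcp case [-94.6   0.1  78.1] yaw rel 0.0033063207277327367 f case [ 3.21 -0.85  2.12] gap -0.0002
```

View pics/side18y.png

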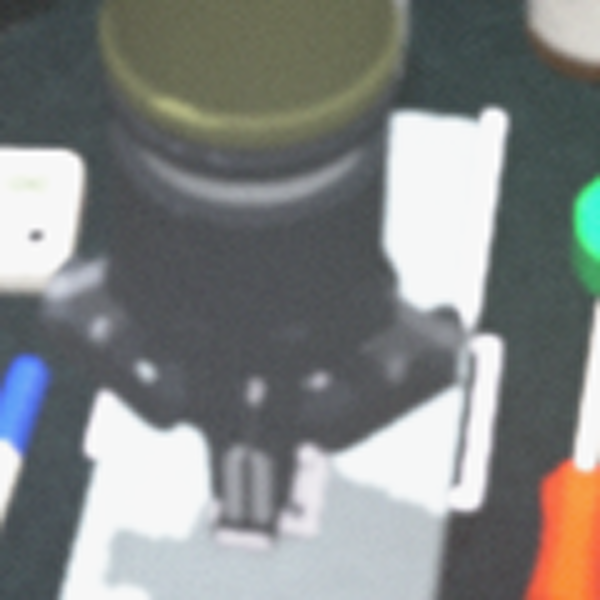

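View pics/top18z.png

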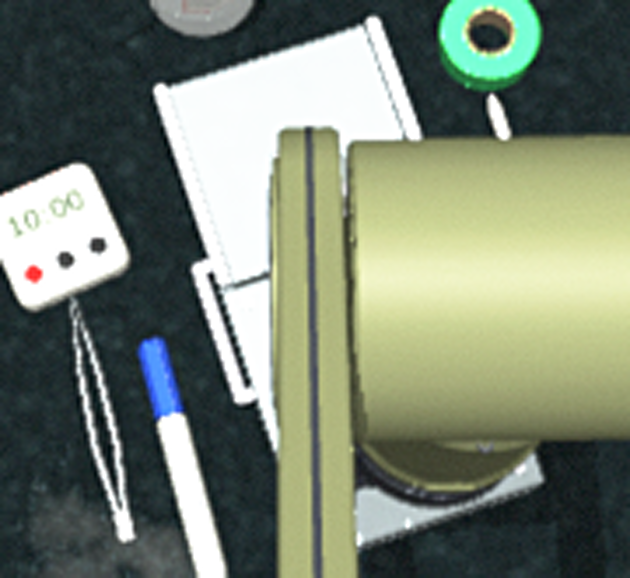

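Request:
carry_out(
  targets=[
    [0.4,0,-0.18,0,1],
    [0.4,0,-0.16,0,1],
    [0.4,0,-0.14,0,1],
    [0.4,0,-0.12,0,1],
    [0,0,0,0,1],
  ],
)

```text
time_s: 18.2
position: [0.4857, -0.0204, 0.0616]
ee_rot: [0.703, -0.067, 0.705, 0.068]
contact_force: [0.2, 0.1, 1.2]
finger_gap: -0.0001
```

Request:
carry_out(
  targets=[
    [0.3,0,0,0,1],
    [0.3,0,0,0,1],
    [0,0,0,0,1],
  ],
)

```text
time_s: 18.5
position: [0.4869, -0.0204, 0.0561]
ee_rot: [0.703, -0.067, 0.704, 0.068]
contact_force: [0.3, 1.1, 0.6]
finger_gap: -0.0001
```

Request:
carry_out(
  targets=[
    [0.2,0,0,0,1],
    [0.2,0,0,0,1],
    [0,0,0,0,1],
  ],
)

```text
time_s: 18.8
position: [0.4878, -0.0205, 0.0542]
ee_rot: [0.704, -0.068, 0.704, 0.067]
contact_force: [-3.5, 0.7, 14.8]
finger_gap: 0.0001
```

Request:
carry_out(
  targets=[
    [-0.5,0,0,0,1],
    [-2,0,0,0,1],
    [-3,0,0,0,1],
    [-3,0,-1,0,1],
    [0,0,-1,0,1],
    [0,0,0,0,1],
  ],
)

```text
time_s: 19.4
position: [0.4667, -0.0243, 0.138]
ee_rot: [0.704, -0.067, 0.704, 0.067]
contact_force: [-0.3, -0.1, -0.6]
finger_gap: -0.0001
```

```bash
python3 - <<'E'
from h import *
p,R=snap("19",("side","wrist","top"))
np.savez("w19.npz",p=p,R=R)
i=cv2.imread("pics/side19.png");cv2.imwrite("pics/side19y.png",cv2.resize(i[200:320,250:370],None,fx=5,fy=5,interpolation=cv2.INTER_CUBIC))
i=cv2.imread("pics/wrist19.png")
cv2.imwrite("pics/wrist19x.png",cv2.resize(i[60:400,180:440],None,fx=1.75,fy=1.75,interpolation=cv2.INTER_CUBIC))
E
```

```text
19.4 tcp case [-120.5    0.   138. ] yaw rel 0.002969809331317269 f case [-0.28 -0.06 -0.63] gap -0.0001
```

View pics/side19y.png

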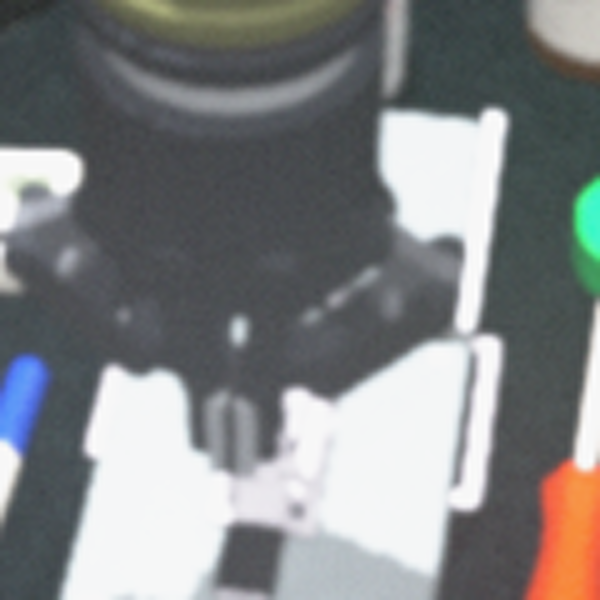

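View pics/wrist19x.png

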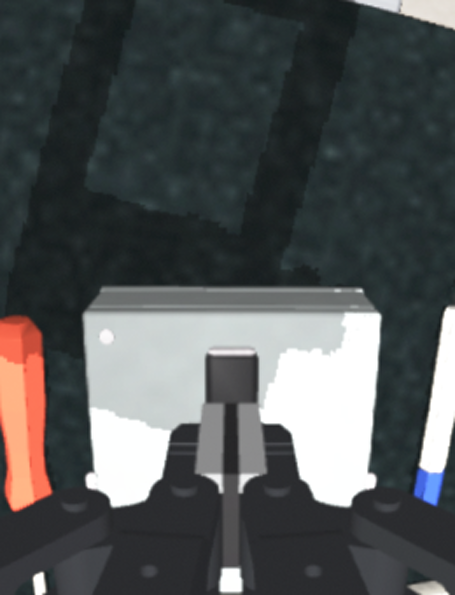

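Request:
carry_out(
  targets=[
    [-3,0,0,0,1],
    [-3,0,0,0,1],
    [0,-4,0,0,1],
    [0,-4,0,0,1],
    [0,-4,0,0,1],
    [0,-4,0,0,1],
    [0,-4,0,0,1],
    [0,-4,0,0,1],
    [0,0,0,0,1],
    [0,0,0,0,1],
  ],
)

```text
time_s: 20.55
position: [0.5132, -0.2604, 0.1958]
ee_rot: [0.703, -0.066, 0.705, 0.068]
contact_force: [0.1, 0.1, -0.8]
finger_gap: -0.0005
```

```bash
python3 - <<'E'
from h import *
p,R=snap("20",("side","top"))
i=cv2.imread("pics/side20.png");cv2.imwrite("pics/side20y.png",cv2.resize(i[200:340,240:370],None,fx=4.2,fy=4.2,interpolation=cv2.INTER_CUBIC))
cv2.imwrite("pics/top20z.png",cv2.resize(cv2.imread("pics/top20.png")[175:340,230:410],None,fx=3.5,fy=3.5,interpolation=cv2.INTER_CUBIC))
E
```

```text
20.55 tcp case [-118.8 -240.6  195.8] yaw rel 0.0011911017146703784 f case [ 0.07  0.1  -0.81] gap -0.0005
```

View pics/side20y.png

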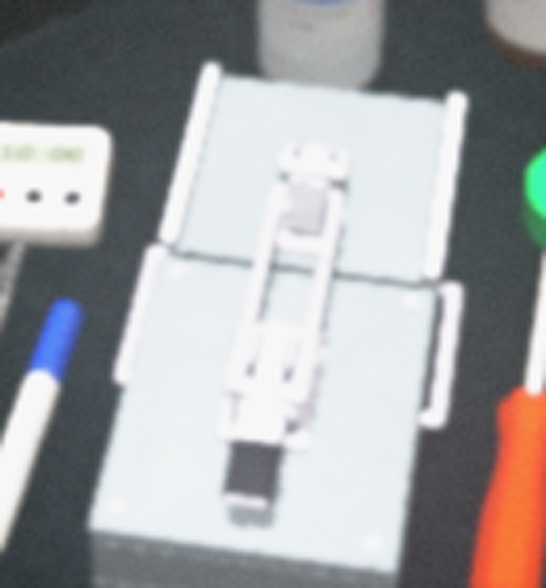

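View pics/top20z.png

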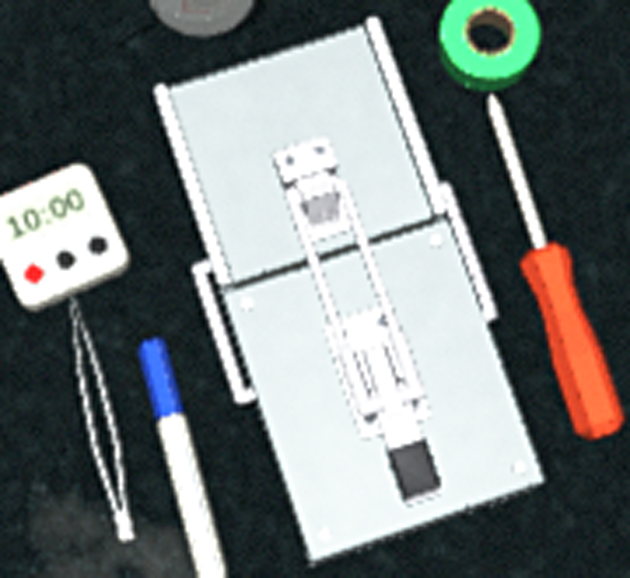

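```bash
python3 - <<'E'
from h import *
for a in (176,180,184,188):
    r=np.radians(a);X=c2w(np.array([-48+68*np.cos(r),0,74+68*np.sin(r)])/1e3);print(a,proj("top",X).round(1),proj("side",X).round(1))
for n,x in (("top",43),("top",45.5)): print(x,[proj(n,c2w(np.array([x,y,z])/1e3)).round(1).tolist() for y,z in ((15.5,68),(-15.5,68))])
for f in ("0","20"):
    a=cv2.cvtColor(cv2.imread(f"pics/top{f}.png"),cv2.COLOR_BGR2GRAY)
    # profile across the gap along case x at y=-35
    for y in (35,-35):
        xs=np.arange(8,26,1.0);v=[]
        for x in xs:
            u=proj("top",c2w(np.array([x,y,50])/1e3)).astype(np.float32);v.append(int(cv2.getRectSubPix(a,(1,1),tuple(float(k) for k in u))[0,0]))
        print(f,y,v)
i=cv2.imread("pics/top20.png");cv2.imwrite("pics/top20y.png",cv2.resize(i[205:325,295:365],None,fx=5,fy=5,interpolation=cv2.INTER_CUBIC))
E
```

```text
176 [351.8 316.5] [297.6 316.6]
180 [351.6 316.9] [297.6 318.4]
184 [351.4 317. ] [297.7 319.9]
188 [351.1 317. ] [297.7 321.3]
43 [[312.2, 232.4], [329.1, 226.8]]
45.5 [[311.7, 231.0], [328.6, 225.5]]
0 35 [238, 240, 243, 246, 221, 174, 121, 71, 65, 69, 121, 177, 212, 240, 239, 239, 237, 236]
0 -35 [237, 238, 241, 242, 242, 200, 135, 89, 59, 77, 107, 172, 229, 238, 242, 240, 238, 238]
20 35 [238, 240, 243, 247, 221, 172, 119, 71, 102, 153, 203, 241, 240, 239, 237, 236, 236, 235]
20 -35 [238, 239, 242, 243, 241, 198, 132, 96, 85, 146, 221, 236, 245, 243, 240, 239, 239, 238]
```

View pics/top20y.png

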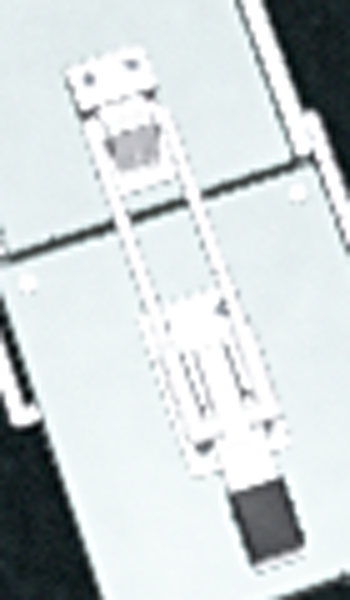

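```bash
python3 -c "
from workcell import *
print(get_obs()['time_s'],job_done())"
```

```text
the job is handed in; nothing more can be done
20.65 None
```

The latch is closed and the job was handed in at 20.65 s; no verdict was given.

**What I did**
- I gripped the loop across its two side wires and lowered it, re-gripping once, until the bar rested on the rib. The wrist read about 9 N at most, including the hinge's own resistance.
- I drew the bar back over the groove, lowered it to the floor (about 8 N), and pulled it under the lip until it stopped against the hook plate (about 7 N).
- I then let go and pushed the lever over with the shut fingers. It needed about 4 N, and 15 N upward when it met its end stop. Then I moved the arm clear.

**Last checks**
- **Lever:** in the side and top pictures it lies flat. The side view puts its tip at about 185–188 degrees, against 188 at the stop.
- **Cover:** the gap at the seal narrowed by about 2 mm, matching the opening I had measured beforehand (about 2.2 mm).
- **Loop:** its wires run to the keeper, with the bar hidden behind the hook plate.
- **Bystanders:** the marker and timer look unmoved in the top pictures.

**Not confirmed or not in agreement**
- **Loop tension:** I could not measure its pull on the keeper. I infer it from the lever going home and the cover shutting.
- **Bar height:** I judged it in the groove from how far the tool went down and where contact was felt. I did not see it directly.
- **Fingertip position:** the pictures showed the fingertips about 20 mm behind the reported TCP, while `bot.tips_ahead` says 8 mm ahead. I used the picture value, and every contact agreed with it.
- **Finger gap:** it read about 28.5 mm with the 31 mm loop held.

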